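# Lock a soup tier's transport clamp with a loop pin

## Robot

A 6-joint arm with a two-finger parallel gripper is mounted at the origin on a cart in front of the work surface, level with it; the furniture and walls round the work are solid. World frame = base frame: x ahead of the robot, y to its left, z up, the work surface at z = 0. Lengths are in m, angles in rad, forces in N, time in s.
With the tool pointing down it reaches from about 0.275 to 0.85 m from the base axis. Payload 5.2 kg.
Tool frame: the origin (TCP) lies midway between the tips of the shut fingers; the grasp point (between the pads) lies 19 mm behind it (manip.hold_point_z is the distance from the TCP to the grasp point, in m); z points along the fingers, y is the line along which they close (so a half turn about z gives the same grasp; the last joint's range is limited). The gripper opens to 85 mm and grips with 20 to 120 N. Pads are 22 mm wide; open, the fingers measure 114 mm over their backs; the gripper's body (76 mm by 85 mm) begins 54 mm behind the grasp point. The pads swing forward as they close: fully open they stand 13 mm farther back than shut.
Start: joints at [0.988, 0.259, 1.535, -0, 1.348, -0.203], TCP at [0.204, 0.511, 0.204] pointing down, gripper open.
Joint ranges: [-3.14, 3.14], [-0.91, 2.08], [0.19, 2.58], [-1.22, 4.36], [0.22, 2.71], [-3.12, 3.12]. Speed limits (rad/s): [2.57, 2.57, 3.14, 3.14, 3.14, 3.14].

## Interface

Orientations are given as a unit quaternion [x, y, z, w].
In Python, from plant import manip, imaging gives the robot as it stands. The module is installed in compiled form; this text tells all that it offers.
- The arm moves only by the tool drive_tool, never from a script. Its argument "deltas" is a list of rows, each an object with "travel": the shift along the world's x, y, z in mm, a list of three; "yaw": the turn about the world's z in rad. A call has 1 to 10 rows; each row is the pose to reach, as a shift and turn from the pose commanded when the call began; what a row does not reach only later rows make up. A row lasts 1/10 s, in which the tool goes at most 50 mm and 8.59 degrees, less where a joint would pass 70% of its speed; a pose out of reach is approached as far as the arm can. A call with a gripper value outside its range is refused whole. "jaw" is the opening, from -1 (shut) to 1 (fully open), set as the call begins (left out, the last holds). The fingers move at their own pace and stop on an object; the grip force is fixed at half the most. Time passes only in rows, so rows that repeat a pose let the fingers close. It gives the time, the measured TCP pose, the force, the opening and the grip force at its end, in the units of the state.
- manip.read_state(): the state, without advancing time (a new reading comes with each control period).
- imaging.camera(name): name is "side" or "top" or "wrist"; returns a dict with "img" (480x640x3 uint8, red, green, blue), "K" (3x3 intrinsics, pixels), "dist" ([k1, k2, p1, p2, k3] as OpenCV has them; the pictures are not rectified), "R" (3x3) and "t" (3): a world point X has camera coordinates R X + t; the wrist camera has in their place "T_tool_cam" (4x4, takes a point from camera to tool coordinates, whose origin is the TCP and whose axes are the flange's). Camera axes: x right, y down, z forward; pixel columns grow to the right and rows downward; lengths in m; the calibration is good to about 2 mm. A picture is of the moment at which its call begins: read the wrist's pose just before it. There is no depth.
- manip.sign_off(): hands the job in; it is judged then, once.
The state is a dict: "time_s": time; "joint_positions": joint angles; "dq": joint speeds; "joint_efforts": joint torques, N m; "ee_pos": TCP position; "tool_rot": TCP orientation; "wrist_force": force on the tool from outside, world axes, zero at the start; "moment": the same for the moment, N m; "gripper_width": finger opening in m; "finger_force": force on a finger pad.
Only numpy, scipy, OpenCV 4.12 (cv2) and the standard library are available. Lean on these libraries where they do the work, as an engineer would, in place of code of your own. Each camera call takes 0.05 s, during which the arm holds its last target. There are 200 camera calls.

## Task

Get the soup tier ready for the delivery van: press the clamp bar right down over the lid, so that its fork straddles the eye bolt, then push the red-handled locking pin through the bolt's cross hole from the robot's side until its steel head is up against the bolt, and swing the pin's sprung wire loop over the top of the bolt and right down behind it. The bolt hangs loose and its hole is seldom at the same height, so feel for it and go gently: do not force anything in the clamp, and leave the other things on the table standing where they are.

Things in the scene. Friction and masses are not known exactly. Their poses are not given: they have to be found in the camera images.
- clamp: Transport clamp fixed to the table: 196 x 316 mm steel base plate, in its middle a round tier pot (187 mm wide) with a clear plastic lid. Origin: centre of the plate's underside; x = direction in which the pin is pushed (roughly away from the robot), y = along the bar from bolt to hinge, z up. Bar hinge at y = +124, z = 116.5 mm; bolt axis at y = -124 mm.
- bolt (a point): Point fixed to the clamp on the upright eye bolt's axis, 140.5 mm up (axes: clamp's): mid-play place of the hole's centre. The bolt slides up and down (4 N friction, stays put), so the hole is 7 mm below to 7 mm above it: not measured. Bolt head: x = -9 to +6 mm, 22 mm wide, 12 mm below to 16 above the hole; its 4 mm cap ends in a round lip at x = +9. Hole: round, 9 mm, along x, no lead-in.
- bar (a joint): Hinge of the clamp bar, rad: 0 = right down on the lid (stop), positive = raised. It starts raised and stays where it is left; a few N at the press point move it down.
- bar_press (a point): Point on the upper face of the bar, mid-width, 170 mm from the hinge: press here. The bar is a steel strap 30 mm wide, 6 mm thick, 271 mm long from its hinge; its fork (42 mm wide, 24 mm gap) straddles the bolt when down, its upper face then 119.5 mm above the table.
- pin_grip (a point): Centre of the locking pin's red grip (27 long, 14 wide, 20 mm high), 11 mm above the table: the pin lies level. x = towards the tip, y = across the grip, z up. Steel head in front (12 long, 22 wide and high), its front face 27 mm ahead of this point; then the pin on this axis, 8 mm thick, 30 mm long, last 5 mm tapered to a blunt 6 mm. Pushed home, this point is 36 mm short of the bolt's axis. 95 g.
- loop (a joint): Hinge of the pin's wire loop, rad: 0 = standing straight up from the head (open; starts at -0.05 to 0.15), 1.36 = tipped forwards over the bolt and down to its stop, the cross bar just above the pin's tip behind the bolt (shut). It stays where it is left (about 1 N at the cross bar moves it).
- loop_bar (a point): Middle of the loop's cross bar. The loop is a U of 4.4 mm wire, 37 mm wide, 29 mm clear, hinged across the head on the pin's axis 21 mm ahead of the grip's centre; cross bar 28 mm from that hinge, with a red thumb tab (16 wide, 4 mm thick) that ends at 40 mm. It is sprung along its length (1.3 N + 0.9 N/mm): the bar rides onto the bolt's top, gives 2 to 3 mm and snaps down behind its lip.
- timer: Round wind-up kitchen timer, 63 mm wide, 56 mm high, loose bystander; origin at its underside.
- salt_shaker: Salt shaker, 44 mm wide, 90 mm high, loose bystander; origin at its underside.
- label_roll: Roll of labels lying flat, 60 mm wide, 30 mm high, loose bystander; origin at its underside.

How it is judged:
On the way, in this order (a step that is already met when the one before it is completed fails the run):
1. The bar is down on the lid (value of joint bar below 0.05 rad), for 0.2 s.
2. The pin is through the bolt's hole up to its head, the loop still open (x of pin_grip in the frame of bolt between -0.0405 and -0.032 m and y of pin_grip in the frame of bolt between -0.005 and 0.005 m and z of pin_grip in the frame of bolt between -0.016 and 0.0125 m and angle between the x axis of pin_grip and the x axis of bolt, either way round below 0.25 rad and value of joint loop below 0.6 rad), for 0.2 s.
3. The loop is over and down behind the bolt (x of pin_grip in the frame of bolt between -0.0405 and -0.032 m and y of pin_grip in the frame of bolt between -0.005 and 0.005 m and z of pin_grip in the frame of bolt between -0.016 and 0.0125 m and angle between the x axis of pin_grip and the x axis of bolt, either way round below 0.25 rad and value of joint loop above 1.25 rad), for 0.2 s.
At the end, for the whole second after the job is handed in: Bar down (within 0.05 rad of its stop); pin in the bolt's cross hole, within 0.25 rad of the clamp's x, grip centre 32 to 40.5 mm short of the bolt's axis (head within 4.5 mm of the bolt) and within 5 mm sideways, 16 mm below to 12.5 above the listed bolt point; loop shut (past 1.25 rad) (all of step 3 and value of joint bar below 0.05 rad); the robot touches nothing.
It fails at once if The clamp (its bar, bolt, pot or lid) is pressed with more than 40 N (contact force between clamp and anything else above 40 N).
It fails at once if A bystander is pushed more than 30 mm (distance of any of timer, salt_shaker, label_roll from where it was at the start of the episode above 0.03 m).
It fails at once if A bystander is tipped over (angle between any of timer, salt_shaker, label_roll's own z axis and vertical above 0.5 rad).
It also fails if it takes over 72 s, if anything falls off the work surface, if the arm or the gripper's body presses on something with over 40 N, if the wrist force passes 120 N, or if a joint passes its speed limit or range.

## Working session

There is one attempt and no reset: what is moved stays moved. The work goes in short steps, Python scripts to look and compute and a tool call to move; the robot and the scene stay as the last step left them, time stands still between calls to the robot, and variables do not carry over. Pictures are saved under pics/ and viewed, at most 10 in all, crops included, and the job is handed in when it is done.

Besides the shell and the picture viewer there is one more tool, called by a JSON object that holds its "method" and its "body", one argument or row to a line. drive_tool: Moves the arm, as the interface text tells. Its arguments: {"type":"object","properties":{"deltas":{"type":"array","items":{"type":"object","properties":{"travel":{"type":"array","items":{"type":"number"}},"yaw":{"type":"number"}}}},"jaw":{"type":"number"}},"required":["deltas"]}

```bash
mkdir -p pics
cat > h.py <<'E'
import numpy as np, cv2
from plant import manip, imaging
from scipy.spatial.transform import Rotation as Ro
def cam(n):
    s=manip.read_state(); c=imaging.camera(n)
    if n=="wrist":
        T=np.eye(4); T[:3,:3]=Ro.from_quat(s["tool_rot"]).as_matrix(); T[:3,3]=s["ee_pos"]
        W=T@np.array(c["T_tool_cam"]); c["R"]=W[:3,:3].T; c["t"]=-W[:3,:3].T@W[:3,3]
    for k in("K","R","t","dist"): c[k]=np.array(c[k],float)
    return c
def save(c,f): cv2.imwrite(f,c["img"][:,:,::-1]); np.savez(f[:-4]+".npz",**{k:c[k] for k in("img","K","R","t","dist")})
def load(f): return dict(np.load(f))
def ray(c,p):
    u=cv2.undistortPoints(np.array(p,float).reshape(-1,1,2),c["K"],c["dist"]).reshape(-1,2)
    d=np.c_[u,np.ones(len(u))]@c["R"]; return -c["R"].T@c["t"],d
def plane(c,p,z):
    o,d=ray(c,p); return o+d*((z-o[2])/d[:,2])[:,None]
def proj(c,X): return cv2.projectPoints(np.array(X,float).reshape(-1,1,3),cv2.Rodrigues(c["R"])[0],c["t"],c["K"],c["dist"])[0].reshape(-1,2)
def tri(cs,ps):
    A=np.zeros((3,3));b=np.zeros(3)
    for c,p in zip(cs,ps):
        o,d=ray(c,[p]); d=d[0]/np.linalg.norm(d[0]); M=np.eye(3)-np.outer(d,d); A+=M;b+=M@o
    return np.linalg.solve(A,b)
E
python3 - <<'E'
from h import *
ims=[]
for n in("side","top","wrist"):
    c=cam(n); save(c,f"pics/{n}0.png"); print(n,-c["R"].T@c["t"],c["R"][2])
s=manip.read_state(); print(s["time_s"],s["ee_pos"],s["tool_rot"],manip.hold_point_z)
E
```

```text
side [ 0.36311073 -0.87801247  0.55955769] [ 0.19106977  0.8662903  -0.46155548]
top [ 0.27772122 -0.02684065  1.31919792] [ 0.20459888 -0.00933439 -0.97880139]
wrist [0.13538457 0.53753796 0.37288236] [ 0.26619784 -0.10833476 -0.9578112 ]
0.15 [0.20363873 0.51043381 0.20346606] [ 1.88773604e-01  9.82020377e-01 -6.57401950e-04 -2.72174319e-04] 0.0187
```

View pics/side0.png

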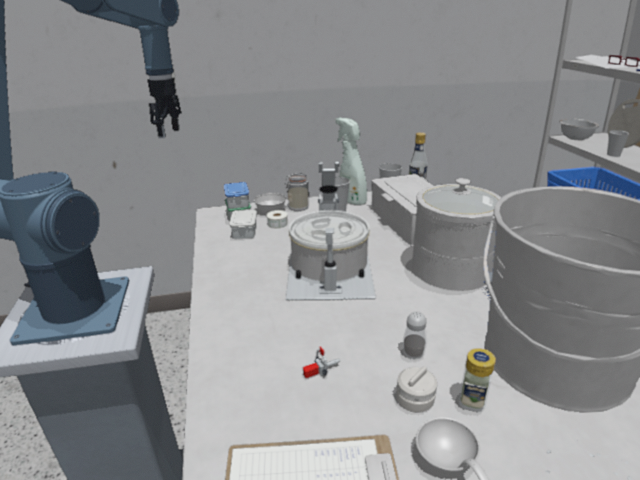

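View pics/top0.png

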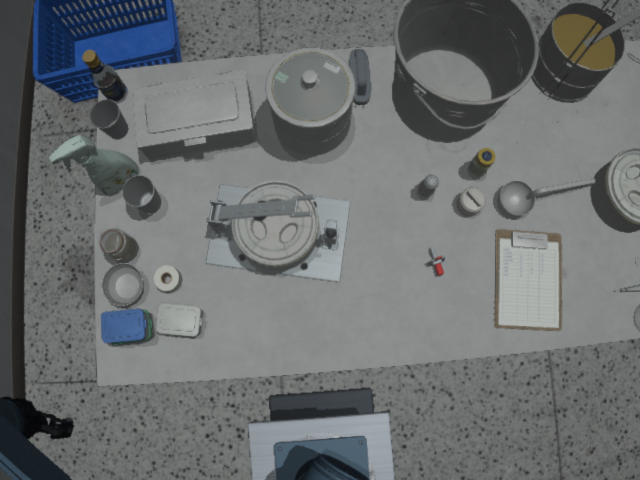

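The side view shows the pot in the clamp at about (330,250) with the bolt at (330,270) and the pin at (320,365). In the top view the plate spans (206–350, 185–283), the bolt is at (331,233), the hinge at (215,212) and the pin at (436,263). I'll enlarge both.

Run:
```python
import cv2,numpy as np
t=cv2.imread("pics/top0.png"); s=cv2.imread("pics/side0.png")
R=lambda im,x,y,w,h,W,H: cv2.resize(im[y:y+h,x:x+w],(W,H),interpolation=cv2.INTER_CUBIC)
m=np.zeros((600,800,3),np.uint8)
m[:300,:480]=R(t,200,180,160,100,480,300)
m[:300,480:]=R(t,416,240,32,30,320,300)
m[300:,:400]=R(s,280,205,100,75,400,300)
m[300:,400:]=R(s,296,340,53,40,400,300)
cv2.imwrite("pics/m.png",m)
```

```text
(no output)
```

View pics/m.png

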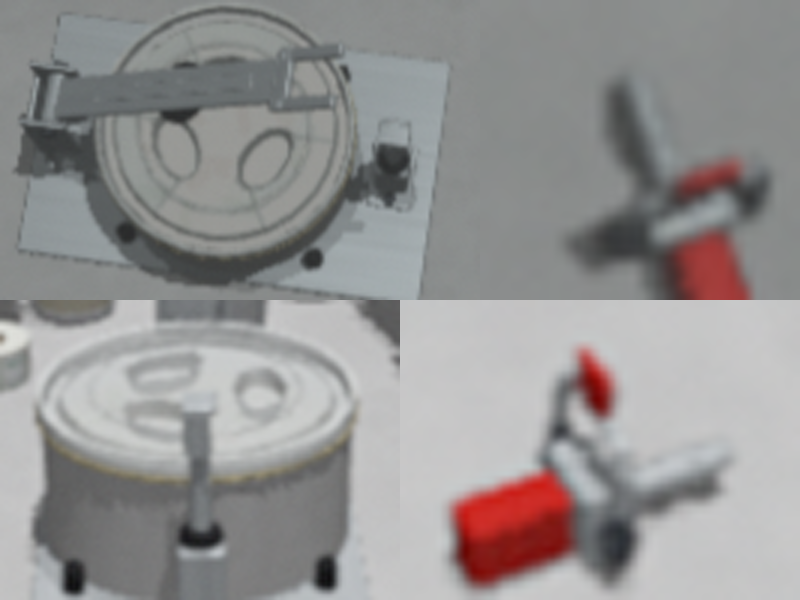

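The enlargement shows plate corners in the top view at about (220,184), (349,201), (339,279) and (206,263). The pin's tip is at about (431,248), with the loop standing up and the red tab above the head.

Run:
```python
from h import *
t=load("pics/top0.npz"); s=load("pics/side0.npz")
P=plane(t,[(220,184.3),(349.3,201),(339.3,279.3),(206,262.7)],.008); print(P.round(4))
for i in range(4): print(np.linalg.norm(P[i]-P[(i+1)%4]))
c=P.mean(0); y=(P[0]-P[1]+P[3]-P[2])[:2]; print("clamp c",c,"y ang",np.arctan2(y[1],y[0])-np.pi/2)
x=(P[0]-P[3]+P[1]-P[2])[:2]; print("x ang",np.arctan2(x[1],x[0]))
a=np.arctan2(y[1],y[0])-np.pi/2
b=c[:2]-.124*np.array([-np.sin(a),np.cos(a)]); print("bolt",b)
for z in (.13,.14,.1565): print(proj(t,[[*b,z]]),proj(s,[[*b,z]]))
def red(im,r):
    h=cv2.cvtColor(im,cv2.COLOR_RGB2HSV); m=cv2.inRange(h,(0,120,60),(8,255,255))|cv2.inRange(h,(170,120,60),(180,255,255))
    o=np.zeros_like(m); x,y,w,hh=r;o[y:y+hh,x:x+w]=m[y:y+hh,x:x+w]; return o
for c_,r in((t,(410,230,50,60)),(s,(290,330,70,60))):
    m=red(c_["img"],r); n,l,st,ce=cv2.connectedComponentsWithStats(m)
    for i in range(1,n): print(st[i],ce[i])
tip=plane(t,[(430.8,248.5)],.011)[0]
print("tip",tip)
g=plane(t,[(438.2,267.5)],.021)[0];print("grip top",g, np.arctan2(*(tip-g)[[1,0]]))
print("bystanders",plane(t,[(427,190),(472,203),(167,279)],.03))
```

```text
[[ 0.7072  0.1927  0.008 ]
 [ 0.6405 -0.1119  0.008 ]
 [ 0.4567 -0.0726  0.008 ]
 [ 0.5195  0.2333  0.008 ]]
0.31183079934574753
0.18789008321076467
0.3122622343877963
0.19206956494722924
clamp c [0.58096341 0.06040412 0.008     ] y ang -0.208991667125777
x ang -0.21185408146329912
bolt [ 0.55523668 -0.06089771]
[[331.23813162 225.87011506]] [[329.5550658  239.09242497]]
[[331.28300739 224.78313618]] [[329.515011   234.81663923]]
[[331.35862622 222.95083903]] [[329.44787026 227.66971977]]
[437 257   4   2   5] [438.4 257.4]
[436 264   8  11  58] [439.05172414 268.87931034]
[320 347   4   8  21] [321.42857143 350.61904762]
[303 363  16  15 168] [310.70833333 369.8452381 ]
tip [ 0.51082409 -0.29094603  0.011     ]
grip top [ 0.46348151 -0.30097471  0.021     ] 0.20874632161319587
bystanders [[ 0.64697366 -0.29485153  0.03      ]
 [ 0.60756082 -0.39792082  0.03      ]
 [ 0.48443006  0.32146059  0.03      ]]
```

Run:
```python
from h import *
t=load("pics/top0.npz"); s=load("pics/side0.npz")
X=tri([t,s],[(312.7,205.7),(329.5,163)]);print(X, proj(t,[X]),proj(s,[X]))
a=-.21; o=np.array([.581,.0604]); ex=np.array([np.cos(a),np.sin(a)]); ey=np.array([-ex[1],ex[0]])
print("tip in clamp",(X[:2]-o)@ex,(X[:2]-o)@ey)
for th in (.3,.5,.6,.7,.8,.9,1.0):
    Q=[]
    for d in(271,170):
        yy=.124-d/1000*np.cos(th); z=.1165+d/1000*np.sin(th)+.003*np.cos(th); Q.append([*(o+yy*ey),z])
    print(th,proj(t,Q[:1])[0],proj(s,Q[:1])[0],"press",np.round(Q[1],3))
print("final press",o-.046*ey)
im=cv2.imread("pics/side0.png"); w=cv2.imread("pics/wrist0.png")
cv2.imwrite("pics/m2.png",np.hstack([cv2.resize(im[150:250,270:390],(480,400),interpolation=3),cv2.resize(w,(320,400))]))
```

```text
[ 0.56291231 -0.02554194  0.28284287] [[312.77035413 204.60377792]] [[328.52385869 163.29125205]]
tip in clamp 0.00022512740083137158 -0.087824428240277
0.3 [336.95412832 218.66946068] [329.3569893  210.66638659] press [0.573 0.023 0.17 ]
0.5 [326.55780332 211.06281571] [328.87732365 183.59687811] press [0.576 0.036 0.201]
0.6 [319.11450246 207.02778794] [328.60140725 170.32216978] press [0.578 0.044 0.215]
0.7 [310.18747285 202.90461477] [328.30864673 157.56177267] press [0.58  0.055 0.228]
0.8 [299.8298439  198.75349951] [328.0049762  145.54760215] press [0.582 0.066 0.241]
0.9 [288.13485444 194.64202487] [327.69641098 134.48103989] press [0.585 0.078 0.252]
1.0 [275.23847876 190.64349847] [327.38877742 124.52643551] press [0.588 0.092 0.261]
final press [0.57141084 0.01541058]
```

View pics/m2.png

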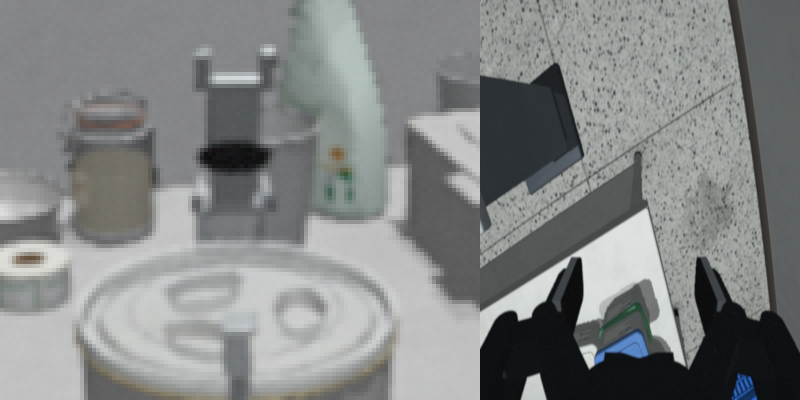

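The bar stands at about 0.66 rad and the bolt geometry agrees with the side view. I'll go above the press point with the jaws shut.

{"method": "drive_tool", "body": {
  "deltas": [
    {"travel":[28,-35,20],"yaw":0.05},
    {"travel":[56,-70,45],"yaw":0.1},
    {"travel":[84,-105,60],"yaw":0.17},
    {"travel":[112,-140,60],"yaw":0.17},
    {"travel":[140,-175,60],"yaw":0.17},
    {"travel":[168,-210,60],"yaw":0.17},
    {"travel":[196,-245,60],"yaw":0.17},
    {"travel":[224,-280,60],"yaw":0.17},
    {"travel":[252,-315,60],"yaw":0.17},
    {"travel":[280,-350,60],"yaw":0.17}
  ],
  "jaw": -1
}}

```text
time_s: 1.15
ee_pos: [0.4846, 0.1592, 0.264]
tool_rot: [0.105, 0.994, 0.0, -0.0]
wrist_force: [0.4, -0.2, -0.8]
gripper_width: -0.0001
finger_force: 0.0
```

{"method": "drive_tool", "body": {
  "deltas": [
    {"travel":[28,-35,0],"yaw":0},
    {"travel":[56,-70,0],"yaw":0},
    {"travel":[84,-105,0],"yaw":0},
    {"travel":[93,-112,0],"yaw":0},
    {"travel":[93,-112,0],"yaw":0},
    {"travel":[93,-112,0],"yaw":0}
  ]
}}

```text
time_s: 1.75
ee_pos: [0.5761, 0.0497, 0.2637]
tool_rot: [0.105, 0.995, 0.0, -0.001]
wrist_force: [-0.9, -0.5, 0.9]
gripper_width: -0.0001
finger_force: 0.0
```

{"method": "drive_tool", "body": {
  "deltas": [
    {"travel":[1,0,-20]},
    {"travel":[1,-1,-35]},
    {"travel":[1,-4,-44]},
    {"travel":[0,-8,-52]},
    {"travel":[-1,-13,-62]},
    {"travel":[-1,-17,-70]},
    {"travel":[-2,-20,-78]},
    {"travel":[-2,-23,-86]},
    {"travel":[-3,-26,-93]},
    {"travel":[-3,-28,-100]}
  ]
}}

```text
validation failed for argument at $.de...
```

{"method": "drive_tool", "body": {
  "deltas": [
    {"travel":[0,-2,-8]},
    {"travel":[-1,-3,-16]},
    {"travel":[-1,-4,-23]},
    {"travel":[-1,-5,-29]},
    {"travel":[-1,-6,-34]},
    {"travel":[-1,-6,-38]},
    {"travel":[-1,-6,-38]}
  ]
}}

```text
validation failed for argument at $.de...
```

Yaw is required in each row.

{"method": "drive_tool", "body": {
  "deltas": [
    {"travel":[1,0,-20],"yaw":0},
    {"travel":[1,-1,-35],"yaw":0},
    {"travel":[1,-4,-44],"yaw":0},
    {"travel":[0,-8,-52],"yaw":0},
    {"travel":[-1,-13,-62],"yaw":0},
    {"travel":[-1,-17,-70],"yaw":0},
    {"travel":[-2,-20,-78],"yaw":0},
    {"travel":[-2,-23,-86],"yaw":0},
    {"travel":[-3,-26,-93],"yaw":0},
    {"travel":[-3,-28,-100],"yaw":0}
  ]
}}

```text
time_s: 2.75
ee_pos: [0.5739, 0.0203, 0.1636]
tool_rot: [0.105, 0.994, -0.0, 0.0]
wrist_force: [-0.8, -0.7, 1.1]
gripper_width: -0.0003
finger_force: 0.9
```

{"method": "drive_tool", "body": {
  "deltas": [
    {"travel":[0,-2,-8],"yaw":0},
    {"travel":[-1,-3,-16],"yaw":0},
    {"travel":[-1,-4,-23],"yaw":0},
    {"travel":[-1,-5,-29],"yaw":0},
    {"travel":[-1,-6,-34],"yaw":0},
    {"travel":[-1,-6,-38],"yaw":0},
    {"travel":[-1,-6,-38],"yaw":0}
  ]
}}

```text
time_s: 3.45
ee_pos: [0.5726, 0.015, 0.1254]
tool_rot: [0.105, 0.994, 0.0, -0.0]
wrist_force: [-0.1, -0.0, -0.8]
gripper_width: 0.0001
finger_force: 0.0
```

{"method": "drive_tool", "body": {
  "deltas": [
    {"travel":[0,0,-1],"yaw":0},
    {"travel":[0,0,-2],"yaw":0},
    {"travel":[0,0,-3],"yaw":0},
    {"travel":[0,0,-4],"yaw":0}
  ]
}}

```text
time_s: 3.85
ee_pos: [0.573, 0.0147, 0.1223]
tool_rot: [0.105, 0.995, -0.0, 0.0]
wrist_force: [-0.9, -1.7, 3.4]
gripper_width: 0.0004
finger_force: 0.9
```

Run:
```python
from h import *
c=cam("side"); save(c,"pics/side1.png"); c2=cam("top"); save(c2,"pics/top1.png"); w=cam("wrist"); save(w,"pics/wrist1.png")
im=lambda n:cv2.imread(n)
a=cv2.resize(im("pics/side1.png")[190:280,280:400],(400,300),interpolation=3)
b=cv2.resize(im("pics/top1.png")[180:280,200:333],(400,300),interpolation=3)
d=cv2.resize(im("pics/wrist1.png"),(400,300))
cv2.imwrite("pics/m3.png",np.vstack([np.hstack([a,b]),np.hstack([d,d*0])]))
```

```text
(no output)
```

View pics/m3.png

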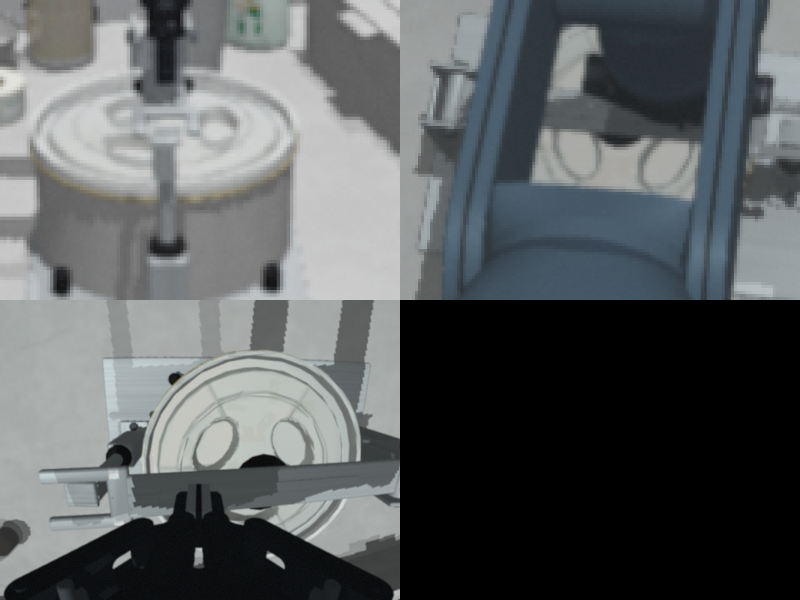

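The bar has followed the fingers down (wrist view: fork at about (60,500), the strap directly under the fingers). I'll continue gently to the stop.

{"method": "drive_tool", "body": {
  "deltas": [
    {"travel":[0,0,-1],"yaw":0},
    {"travel":[0,0,-2],"yaw":0}
  ]
}}

```text
time_s: 4.2
ee_pos: [0.573, 0.0147, 0.1202]
tool_rot: [0.105, 0.995, -0.0, 0.0]
wrist_force: [-0.4, -1.5, 1.8]
gripper_width: -0.0001
finger_force: 0.9
```

{"method": "drive_tool", "body": {
  "deltas": [
    {"travel":[0,0,-1],"yaw":0},
    {"travel":[0,0,-2],"yaw":0}
  ]
}}

```text
time_s: 4.4
ee_pos: [0.573, 0.0147, 0.1181]
tool_rot: [0.105, 0.995, -0.0, 0.0]
wrist_force: [-0.3, -0.9, 1.3]
gripper_width: -0.0002
finger_force: 0.9
```

{"method": "drive_tool", "body": {
  "deltas": [
    {"travel":[0,0,-1],"yaw":0},
    {"travel":[0,0,-2],"yaw":0}
  ]
}}

```text
time_s: 4.6
ee_pos: [0.573, 0.0148, 0.1161]
tool_rot: [0.105, 0.995, -0.0, 0.0]
wrist_force: [-0.9, -1.7, 1.4]
gripper_width: -0.0001
finger_force: 0.9
```

{"method": "drive_tool", "body": {
  "deltas": [
    {"travel":[0,0,-1],"yaw":0},
    {"travel":[0,0,-1],"yaw":0}
  ]
}}

```text
time_s: 4.8
ee_pos: [0.5729, 0.0149, 0.1149]
tool_rot: [0.105, 0.994, 0.0, -0.0]
wrist_force: [-0.0, 0.2, 0.7]
gripper_width: -0.0001
finger_force: 0.3
```

Run:
```python
from h import *
w=cam("wrist"); save(w,"pics/wrist2.png"); c=cam("side"); save(c,"pics/side2.png")
im=lambda n:cv2.imread(n)
s=manip.read_state(); print(s["ee_pos"],proj(w,[s["ee_pos"]]))
a=-.21; o=np.array([.581,.0604]); ex=np.array([np.cos(a),np.sin(a)]); ey=np.array([-ex[1],ex[0]])
for x,y,z in[(.015,-.046,.1195),(-.015,-.046,.1195),(.021,-.147,.1195),(-.021,-.147,.1195),(0,-.124,.1565),(0,.124,.1195)]:
  X=[[*(o+x*ex+y*ey),z]]; print(x,y,z,proj(w,X)[0],proj(c,X)[0])
A=cv2.resize(im("pics/side2.png")[190:280,280:400],(400,300),interpolation=3)
cv2.imwrite("pics/m4.png",np.hstack([im("pics/wrist2.png"),np.vstack([A[:,120:280],A[:180,120:280]*0])]))
```

```text
[0.57276136 0.01503199 0.11489754] [[318.60567536 288.44352348]]
0.015 -0.046 0.1195 [318.81222323 318.5668759 ] [335.32782441 227.37451979]
-0.015 -0.046 0.1195 [318.82903535 259.09213523] [322.03742062 227.62362742]
0.021 -0.147 0.1195 [114.43052164 327.67360558] [340.03616013 248.528474  ]
-0.021 -0.147 0.1195 [100.00448506 246.49271018] [319.63140929 248.91884956]
0 -0.124 0.1565 [115.49384358 327.35731172] [329.40504305 227.66978156]
0 0.124 0.1195 [656.50943371 285.83899617] [327.1414713  199.15846375]
```

View pics/m4.png

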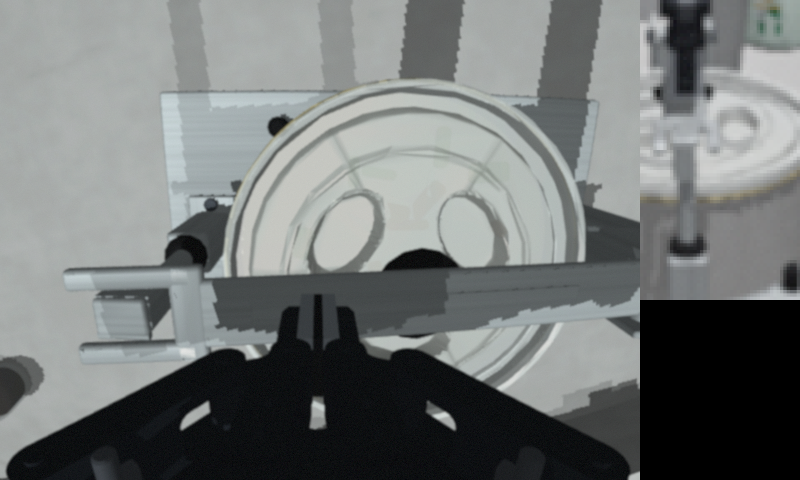

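Run:
```python
from h import *
w=load("pics/wrist2.npz"); c=load("pics/side2.npz")
a=-.21; o=np.array([.581,.0604]); ex=np.array([np.cos(a),np.sin(a)]); ey=np.array([-ex[1],ex[0]])
f=lambda X: np.c_[(X[:,:2]-o)@ex,(X[:,:2]-o)@ey]
print("tcp",f(np.array([[.5728,.015,0]])))
for z in(.1195,.14,.15): print(z,f(plane(w,[(318,274),(318,334)],z)).round(4), f(plane(w,[(66,280),(80,354)],z)).round(4))
print("plate",f(plane(w,[(162,93),(598,101)],.008)))
for th in np.arange(0,.35,.05):
  yy=.124-.271*np.cos(th); z=.1165+.271*np.sin(th)+.003; X=[[*(o+yy*ey),z]]; print(th,proj(w,X)[0],proj(c,X)[0])
```

```text
tcp [[ 0.00144423 -0.04611197]]
0.1195 [[-0.0078 -0.0464]
 [ 0.0233 -0.0464]] [[-0.0042 -0.1674]
 [ 0.0368 -0.1686]]
0.14 [[-0.0157 -0.0464]
 [ 0.0115 -0.0464]] [[-0.0126 -0.1524]
 [ 0.0233 -0.1534]]
0.15 [[-0.0196 -0.0464]
 [ 0.0057 -0.0464]] [[-0.0167 -0.145 ]
 [ 0.0167 -0.146 ]]
plate [[-0.09711433 -0.15362013]
 [-0.09528051  0.15431703]]
0.0 [107.24181269 288.51640244] [329.83598435 248.7239094 ]
0.05 [ 92.67530519 300.55710174] [329.77862501 242.81317278]
0.1 [ 77.55147639 314.43813599] [329.7119891  236.69035589]
0.15000000000000002 [ 61.81393886 330.5596879 ] [329.63621042 230.38030921]
0.2 [ 45.41421842 349.43570816] [329.55149288 223.90994743]
0.25 [ 28.33068454 371.72846376] [329.45811113 217.30802288]
0.30000000000000004 [ 10.61215572 398.2859154 ] [329.35641002 210.6048551 ]
```

{"method": "drive_tool", "body": {
  "deltas": [
    {"travel":[0,0,30],"yaw":0},
    {"travel":[0,0,60],"yaw":0},
    {"travel":[-20,-40,90],"yaw":0},
    {"travel":[-40,-80,110],"yaw":0},
    {"travel":[-60,-110,110],"yaw":0},
    {"travel":[-60,-110,110],"yaw":0}
  ]
}}

```text
time_s: 5.5
ee_pos: [0.5112, -0.0984, 0.2259]
tool_rot: [0.107, 0.994, -0.001, 0.0]
wrist_force: [-1.0, 0.3, 0.1]
gripper_width: -0.0002
finger_force: 0.0
```

Run:
```python
from h import *
for n in("wrist","side","top"): c=cam(n); save(c,f"pics/{n}3.png")
im=lambda n:cv2.imread(n)
S=lambda k: cv2.resize(im(f"pics/side{k}.png")[205:265,290:370],(320,240),interpolation=3)
W=im("pics/wrist3.png")
cv2.imwrite("pics/m5.png",np.hstack([cv2.resize(W,(480,480)),np.vstack([S(1),S(3)])]))
a=-.21; o=np.array([.581,.0604]); ex=np.array([np.cos(a),np.sin(a)]); ey=np.array([-ex[1],ex[0]])
for th in (0,.05,.1,.15):
  yy=.124-.271*np.cos(th); z=.1165+.271*np.sin(th)+.003; X=[[*(o+yy*ey),z]]; print(th,[proj(load(f"pics/{n}3.npz"),X)[0] for n in ("wrist","side","top")])
```

```text
0 [array([348.24425154, 275.24662267]), array([329.83598435, 248.7239094 ]), array([341.85522002, 228.39382275])]
0.05 [array([350.0693358 , 282.01071305]), array([329.77862501, 242.81317278]), array([341.87219737, 226.93619124])]
0.1 [array([353.02564435, 289.39286529]), array([329.7119891 , 236.69035589]), array([341.56820613, 225.40938121])]
0.15 [array([357.27091571, 297.45811555]), array([329.63621042, 230.38030921]), array([340.93342043, 223.81524747])]
```

View pics/m5.png

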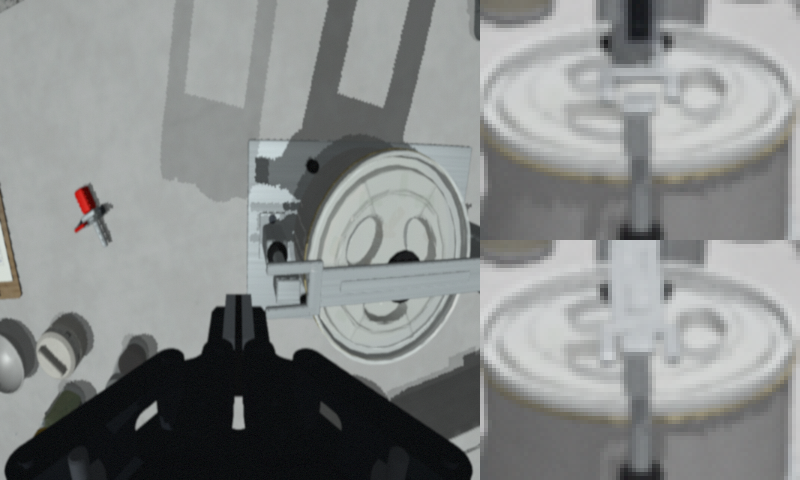

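The fork tip reads about 0.11 rad in both views, so the bar still stands roughly 20 mm up at the press point and hasn't reached its stop. I'll press again, closer to the hinge, and go by feel.

{"method": "drive_tool", "body": {
  "deltas": [
    {"travel":[20,45,0],"yaw":0},
    {"travel":[40,90,0],"yaw":0},
    {"travel":[64,133,0],"yaw":0},
    {"travel":[64,133,-20],"yaw":0},
    {"travel":[64,133,-50],"yaw":0},
    {"travel":[64,133,-65],"yaw":0},
    {"travel":[64,133,-72],"yaw":0},
    {"travel":[64,133,-72],"yaw":0}
  ]
}}

```text
time_s: 6.45
ee_pos: [0.5762, 0.0392, 0.1517]
tool_rot: [0.104, 0.995, 0.0, -0.001]
wrist_force: [-0.3, 0.1, -0.4]
gripper_width: -0.0
finger_force: 0.0
```

{"method": "drive_tool", "body": {
  "deltas": [
    {"travel":[0,0,-3],"yaw":0},
    {"travel":[0,0,-6],"yaw":0},
    {"travel":[0,0,-9],"yaw":0},
    {"travel":[0,0,-11],"yaw":0},
    {"travel":[0,0,-11],"yaw":0}
  ]
}}

```text
time_s: 6.95
ee_pos: [0.5768, 0.0377, 0.142]
tool_rot: [0.105, 0.994, 0.0, -0.0]
wrist_force: [0.3, -0.3, -1.4]
gripper_width: -0.0002
finger_force: 0.0
```

{"method": "drive_tool", "body": {
  "deltas": [
    {"travel":[0,0,-2],"yaw":0},
    {"travel":[0,0,-4],"yaw":0},
    {"travel":[0,0,-6],"yaw":0},
    {"travel":[0,0,-6],"yaw":0}
  ]
}}

```text
time_s: 7.35
ee_pos: [0.5766, 0.0378, 0.1357]
tool_rot: [0.105, 0.994, 0.0, -0.0]
wrist_force: [-0.2, 0.1, -0.0]
gripper_width: -0.0001
finger_force: 0.0
```

{"method": "drive_tool", "body": {
  "deltas": [
    {"travel":[0,0,-2],"yaw":0},
    {"travel":[0,0,-4],"yaw":0},
    {"travel":[0,0,-5],"yaw":0},
    {"travel":[0,0,-6],"yaw":0}
  ]
}}

```text
time_s: 7.75
ee_pos: [0.5768, 0.0378, 0.1299]
tool_rot: [0.105, 0.995, 0.0, -0.0]
wrist_force: [0.1, -1.0, -0.4]
gripper_width: 0.0002
finger_force: 0.0
```

{"method": "drive_tool", "body": {
  "deltas": [
    {"travel":[0,0,-1],"yaw":0},
    {"travel":[0,0,-2],"yaw":0},
    {"travel":[0,0,-3],"yaw":0},
    {"travel":[0,0,-4],"yaw":0}
  ]
}}

```text
time_s: 8.15
ee_pos: [0.5769, 0.0378, 0.126]
tool_rot: [0.105, 0.995, 0.0, 0.0]
wrist_force: [0.6, 0.2, 0.3]
gripper_width: 0.0
finger_force: 0.0
```

{"method": "drive_tool", "body": {
  "deltas": [
    {"travel":[0,0,-1],"yaw":0},
    {"travel":[0,0,-2],"yaw":0},
    {"travel":[0,0,-3],"yaw":0},
    {"travel":[0,0,-4],"yaw":0}
  ]
}}

```text
time_s: 8.55
ee_pos: [0.5769, 0.0378, 0.122]
tool_rot: [0.105, 0.995, 0.0, -0.0]
wrist_force: [0.5, -0.4, -0.8]
gripper_width: -0.0
finger_force: 0.0
```

{"method": "drive_tool", "body": {
  "deltas": [
    {"travel":[0,0,-1],"yaw":0},
    {"travel":[0,0,-2],"yaw":0},
    {"travel":[0,0,-3],"yaw":0},
    {"travel":[0,0,-4],"yaw":0}
  ]
}}

```text
time_s: 8.95
ee_pos: [0.5769, 0.0378, 0.118]
tool_rot: [0.105, 0.995, -0.0, 0.0]
wrist_force: [0.7, -0.2, -0.3]
gripper_width: 0.0006
finger_force: 0.0
```

{"method": "drive_tool", "body": {
  "deltas": [
    {"travel":[0,0,-1],"yaw":0},
    {"travel":[0,0,-2],"yaw":0}
  ]
}}

```text
time_s: 9.15
ee_pos: [0.5769, 0.0378, 0.116]
tool_rot: [0.105, 0.995, 0.0, -0.0]
wrist_force: [-0.3, 1.3, -0.1]
gripper_width: 0.0
finger_force: 0.0
```

{"method": "drive_tool", "body": {
  "deltas": [
    {"travel":[0,0,-1],"yaw":0},
    {"travel":[0,0,-2],"yaw":0}
  ]
}}

```text
time_s: 9.35
ee_pos: [0.5769, 0.0378, 0.114]
tool_rot: [0.105, 0.995, -0.0, -0.0]
wrist_force: [-0.0, 0.1, -0.4]
gripper_width: 0.0002
finger_force: 0.0
```

Run:
```python
from h import *
for n in("wrist","side"): c=cam(n); save(c,f"pics/{n}4.png")
im=lambda n:cv2.imread(n)
S=lambda k: cv2.resize(im(f"pics/side{k}.png")[180:260,290:370],(300,300),interpolation=3)
cv2.imwrite("pics/m6.png",np.hstack([im("pics/wrist4.png")[180:480,140:640],S(4)]))
s=manip.read_state(); print(proj(load("pics/wrist4.npz"),[s["ee_pos"]]))
```

```text
[[318.33126986 288.48899592]]
```

View pics/m6.png

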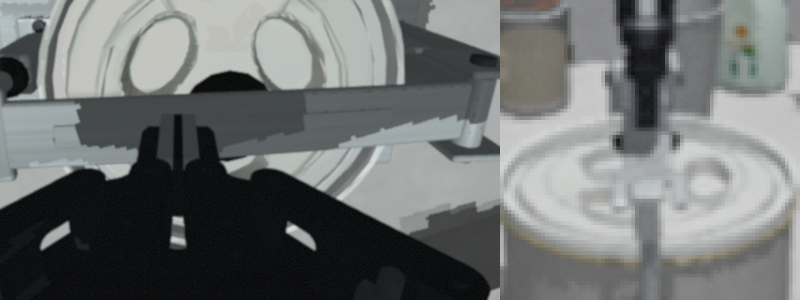

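Run:
```python
from h import *
w=load("pics/wrist4.npz"); c=load("pics/side4.npz"); s=manip.read_state(); p=np.array(s["ee_pos"])
print(-w["R"].T@w["t"]-p, w["R"][2], w["dist"], w["K"][0])
a=-.21; ex=np.array([np.cos(a),np.sin(a),0])
for dz in(0,.01,.023,.04):
  for dx in(-.011,0,.011,.025): print(dz,dx,proj(w,[p+[0,0,dz]+dx*ex])[0].round(1),proj(c,[p+[0,0,dz]+dx*ex])[0].round(1))
for k in("wrist2","wrist3","wrist4"):
  g=cv2.cvtColor(load(f"pics/{k}.npz")["img"],cv2.COLOR_RGB2GRAY); print(k,g[262:345:3,318],g[262:345:3,308])
```

```text
[-0.07187019  0.01504852  0.1695934 ] [ 0.28128198 -0.06038142 -0.95772362] [-0.08441749  0.          0.          0.          0.        ] [384.98874327   0.         317.59138773]
0 -0.011 [318.3 266.8] [324.  225.4]
0 0 [318.3 288.5] [328.7 225.4]
0 0.011 [318.3 309.3] [333.5 225.3]
0 0.025 [318.3 334.7] [339.6 225.1]
0.01 -0.011 [318.4 274.6] [323.9 221.5]
0.01 0 [318.4 297.3] [328.7 221.4]
0.01 0.011 [318.4 319.1] [333.5 221.3]
0.01 0.025 [318.4 345.5] [339.6 221.2]
0.023 -0.011 [318.4 286.2] [323.8 216.3]
0.023 0 [318.4 310.3] [328.6 216.2]
0.023 0.011 [318.4 333.4] [333.4 216.2]
0.023 0.025 [318.4 361.3] [339.6 216. ]
0.04 -0.011 [318.5 304.2] [323.7 209.5]
0.04 0 [318.5 330.6] [328.6 209.4]
0.04 0.011 [318.5 355.6] [333.4 209.3]
0.04 0.025 [318.5 385.6] [339.6 209.2]
wrist2 [191 125 102  99  73  72  72  72  73  75  69  20  13   6  10   3  11  14
   8  12  17  15   7  13   5  13  17  16] [130 121 147 185 105  73  71  74  74  74  74  63  60  58  60  61  60  60
  59  60  61  59  62  59  58  62  68  42]
wrist3 [172 173 170 172 173 172 171 171 174 173 168  37  15   6  10  14  11   9
  12  10   6  10   5   3  14  14  13  15] [172 172 172 173 174 173 173 172 171 172 168  69  59  58  60  59  60  59
  58  59  60  58  58  58  59  61  65  37]
wrist4 [112 164 185 194 121  71  73  70  73  74  70  15  11  13  12  17  11  11
  13  14  11  13  15  10  13  14  18  15] [134 111 110 111  86  69  72  71  73  73  74  61  60  61  61  62  58  60
  63  59  61  61  60  60  59  60  68  42]
```

Run:
```python
from h import *
c=load("pics/side3.npz"); p=np.array([.5112,-.0984,.2259])
for dz in (0,.01,.02,.03): print(dz,proj(c,[p+[0,0,dz]])[0].round(1))
g=cv2.cvtColor(c["img"],cv2.COLOR_RGB2GRAY); x,y=proj(c,[p])[0].astype(int)
print(g[y-30:y+8,x-10:x+11:2])
```

```text
0 [311.2 205.6]
0.01 [311.1 200.7]
0.02 [310.9 195.8]
0.03 [310.8 190.8]
[[127 126 100  48  24  27  38  97 134 141 139]
 [136 132 105  55  27  30  35  96 138 140 141]
 [143 140 108  57  32  41  36  93 138 140 140]
 [130 131 108  59  36  52  34  94 138 140 139]
 [109 112 104  59  30  35  34  92 132 140 139]
 [ 99  98 101  60  25  27  36  87 115 139 139]
 [104  97  97  58  30  29  39  87 109 139 140]
 [101 108 109  59  27  29  37  85 111 140 139]
 [131 133 120  58  29  34  37  88 112 141 140]
 [157 135 104  61  25  31  37  85 113 140 140]
 [121 105  95  66  26  31  31  81 115 141 141]
 [100  91  93  70  28  34  33  86 118 141 140]
 [109 104  97  69  26  37  31  94 118 141 140]
 [117 115 103  68  26  33  32  97 122 142 141]
 [118 117 105  69  22  27  33  98 123 140 140]
 [118 117 107  71  37  37  40  97 123 141 140]
 [118 116 108  86  68  67  67 101 129 141 139]
 [118 118 111 100  96  97  97 106 136 140 140]
 [120 119 115 102 104 118 118 115 137 148 141]
 [120 117 116 100 108 139 137 134 138 165 148]
 [121 120 116  98 107 142 144 144 141 177 161]
 [120 118 116 103 116 152 166 169 166 185 185]
 [120 117 115 117 154 179 196 199 196 194 201]
 [119 117 113 124 184 197 200 203 194 181 199]
 [120 118 114 127 188 201 199 201 177 130 183]
 [120 116 114 123 186 199 199 202 172 102 165]
 [119 116 113 122 184 199 200 202 173  99 148]
 [119 117 115 120 184 201 200 202 179 106 136]
 [119 116 113 120 185 202 201 202 192 121 118]
 [119 117 113 120 186 203 201 202 201 136 118]
 [118 116 114 119 187 202 200 202 203 138 120]
 [117 117 120 122 192 203 202 202 201 137 122]
 [122 126 124 124 196 202 202 201 200 138 126]
 [127 128 121 142 199 201 201 200 200 135 124]
 [121 118 137 178 201 201 200 201 201 139 129]
 [128 148 178 199 200 200 202 202 205 163 162]
 [172 190 198 202 202 204 208 204 207 182 185]
 [199 202 202 204 206 206 209 199 195 172 169]]
```

Both the wrist and side pictures and the feel say that the shut fingertips end about 24 mm behind the reported TCP. That accounts for the offset, so I'll keep pressing, watching the force.

{"method": "drive_tool", "body": {
  "deltas": [
    {"travel":[0,0,-2],"yaw":0},
    {"travel":[0,0,-4],"yaw":0},
    {"travel":[0,0,-5],"yaw":0}
  ]
}}

```text
time_s: 9.75
ee_pos: [0.577, 0.0375, 0.1092]
tool_rot: [0.105, 0.995, -0.0, 0.0]
wrist_force: [-1.1, -1.6, 2.2]
gripper_width: 0.0002
finger_force: 1.0
```

{"method": "drive_tool", "body": {
  "deltas": [
    {"travel":[0,0,-2],"yaw":0},
    {"travel":[0,0,-4],"yaw":0},
    {"travel":[0,0,-5],"yaw":0}
  ]
}}

```text
time_s: 10.05
ee_pos: [0.577, 0.0377, 0.104]
tool_rot: [0.105, 0.994, -0.0, 0.0]
wrist_force: [-0.1, -0.6, 1.0]
gripper_width: -0.0
finger_force: 1.0
```

{"method": "drive_tool", "body": {
  "deltas": [
    {"travel":[0,0,-1],"yaw":0},
    {"travel":[0,0,-2],"yaw":0}
  ]
}}

```text
time_s: 10.25
ee_pos: [0.5769, 0.0378, 0.1021]
tool_rot: [0.105, 0.995, -0.0, 0.0]
wrist_force: [-0.6, -1.7, 2.4]
gripper_width: -0.0
finger_force: 1.0
```

{"method": "drive_tool", "body": {
  "deltas": [
    {"travel":[0,0,-1],"yaw":0},
    {"travel":[0,0,-2],"yaw":0}
  ]
}}

```text
time_s: 10.45
ee_pos: [0.5769, 0.0378, 0.1001]
tool_rot: [0.105, 0.995, -0.0, 0.0]
wrist_force: [-0.1, -0.8, 2.1]
gripper_width: -0.0
finger_force: 1.0
```

{"method": "drive_tool", "body": {
  "deltas": [
    {"travel":[0,0,-1],"yaw":0},
    {"travel":[0,0,-2],"yaw":0}
  ]
}}

```text
time_s: 10.65
ee_pos: [0.5769, 0.0378, 0.098]
tool_rot: [0.105, 0.995, -0.0, 0.0]
wrist_force: [-0.2, -2.4, 2.0]
gripper_width: 0.0005
finger_force: 1.0
```

{"method": "drive_tool", "body": {
  "deltas": [
    {"travel":[0,0,-1],"yaw":0},
    {"travel":[0,0,-1],"yaw":0}
  ]
}}

```text
time_s: 10.85
ee_pos: [0.5768, 0.038, 0.0969]
tool_rot: [0.105, 0.995, 0.0, -0.0]
wrist_force: [0.4, 0.4, 0.2]
gripper_width: -0.0001
finger_force: 0.4
```

{"method": "drive_tool", "body": {
  "deltas": [
    {"travel":[0,0,-1],"yaw":0},
    {"travel":[0,0,-1],"yaw":0}
  ]
}}

```text
time_s: 11.05
ee_pos: [0.5768, 0.0379, 0.0959]
tool_rot: [0.105, 0.995, 0.0, -0.0]
wrist_force: [0.1, -1.1, 0.2]
gripper_width: -0.0
finger_force: 0.4
```

{"method": "drive_tool", "body": {
  "deltas": [
    {"travel":[0,0,-1],"yaw":0},
    {"travel":[0,0,-1],"yaw":0}
  ]
}}

```text
time_s: 11.25
ee_pos: [0.5768, 0.0379, 0.095]
tool_rot: [0.105, 0.995, 0.0, -0.0]
wrist_force: [-0.8, -0.7, 0.6]
gripper_width: -0.0
finger_force: 0.4
```

{"method": "drive_tool", "body": {
  "deltas": [
    {"travel":[0,0,-1],"yaw":0},
    {"travel":[0,0,-1],"yaw":0}
  ]
}}

```text
time_s: 11.45
ee_pos: [0.5768, 0.0379, 0.0939]
tool_rot: [0.105, 0.994, 0.0, -0.0]
wrist_force: [0.0, -0.3, 0.9]
gripper_width: 0.0001
finger_force: 0.4
```

{"method": "drive_tool", "body": {
  "deltas": [
    {"travel":[0,0,-1],"yaw":0},
    {"travel":[0,0,-1],"yaw":0}
  ]
}}

```text
time_s: 11.65
ee_pos: [0.5768, 0.0378, 0.0929]
tool_rot: [0.105, 0.995, -0.0, -0.0]
wrist_force: [-0.6, -0.4, 1.2]
gripper_width: -0.0003
finger_force: 0.4
```

{"method": "drive_tool", "body": {
  "deltas": [
    {"travel":[0,0,-1],"yaw":0},
    {"travel":[0,0,-1],"yaw":0}
  ]
}}

```text
time_s: 11.85
ee_pos: [0.5768, 0.0378, 0.0923]
tool_rot: [0.105, 0.995, -0.0, -0.0]
wrist_force: [-2.0, -0.8, 4.3]
gripper_width: 0.0001
finger_force: 2.1
```

{"method": "drive_tool", "body": {
  "deltas": [
    {"travel":[0,0,-1],"yaw":0},
    {"travel":[0,0,-1],"yaw":0}
  ]
}}

```text
time_s: 12.05
ee_pos: [0.5769, 0.0378, 0.0923]
tool_rot: [0.105, 0.995, -0.0, 0.0]
wrist_force: [-3.9, -1.0, 10.7]
gripper_width: 0.0001
finger_force: 5.1
```

Run:
```python
from h import *
w=cam("wrist"); c=cam("side"); save(w,"pics/wrist5.png"); save(c,"pics/side5.png")
a=-.21; o=np.array([.581,.0604]); ex=np.array([np.cos(a),np.sin(a)]); ey=np.array([-ex[1],ex[0]])
for th in (0,.05,.1):
  yy=.124-.271*np.cos(th); z=.1165+.271*np.sin(th)+.003
  print(th,[[proj(k,[[*(o+x*ex+yy*ey),z]])[0].round(1) for x in(-.0165,.0165)] for k in(w,c)])
c=load("pics/side5.npz"); g=cv2.cvtColor(c["img"],cv2.COLOR_RGB2GRAY)
print(g[224:258,314:346:2])
```

```text
0 [[array([ 22.9, 274.6]), array([ 40.1, 343.6])], [array([321.8, 248.9]), array([337.9, 248.6])]]
0.05 [[array([2.000e-01, 2.871e+02]), array([ 20.3, 360.5])], [array([321.7, 243. ]), array([337.8, 242.7])]]
0.1 [[array([-24.2, 301.7]), array([ -0.4, 379.8])], [array([321.6, 236.8]), array([337.8, 236.5])]]
[[178 201 200 106  65  97  97  96 100 129 172  77 164 164 165 170]
 [180 190 184 124  62  95  93  96  97 134 172 103 171 158 166 172]
 [176 178 179 153  81  93  97 100 100 130 171 144 177 158 180 189]
 [183 177 179 173 128  96 128 138 138 160 173 182 182 164 199 206]
 [196 186 185 190 169 103 170 178 180 183 171 193 192 178 208 209]
 [201 194 189 192 174 108 188 191 194 191 173 194 197 187 208 209]
 [187 174 168 166 154 114 189 194 196 194 180 195 200 183 207 211]
 [168 165 161 157 147 140 189 196 200 195 187 197 205 181 198 207]
 [166 167 163 158 156 168 179 185 190 182 183 198 207 184 179 187]
 [169 171 168 163 160 172 146 141 143 146 179 198 206 190 176 177]
 [182 187 187 183 170 172 137 128 129 147 184 200 205 200 187 180]
 [190 198 205 205 185 174 129 122 124 148 183 196 206
[... 788 characters left out ...]
 132 158 178 196 166 155 151]
 [135 143 141 170 200 162 135 101 100 122 136 175 202 164 140 143]
 [114 126 130 158 191 145 116  98 102 116 114 163 193 150 113 125]
 [106 113 116 131 151 116 101  98 110 118 102 124 143 120 107 115]
 [104 106 105 106 113 106 103 102 114 113 106 104 105 102 105 105]
 [106 106 104 105 106 105 106 108 118 109 107 104 103  99 107 105]
 [106 106 107 104 104 104 100 109 120 111 104 105 115 115 117 113]
 [105 106 106 103 103 104 101 110 126 112 105 106 128 129 128 127]
 [109 109 109 104 104 105 101 110 126 110 103 109 130 132 132 130]
 [114 114 113 106 105 103 103 112 125 112 103 112 131 133 132 131]
 [120 117 114 105 104 105 103 110 125 113 104 117 132 134 132 131]]
```

Contact force rose to 10.7 N with no further travel, and the prong ends are at row 249, which matches a bar that is fully down. Next I'll estimate the hole height from the bolt head's front-top edge (row about 232.5) and work out the pin pick.

Run:
```python
from h import *
c=load("pics/side5.npz"); t=load("pics/top0.npz"); s0=load("pics/side0.npz"); w3=load("pics/wrist3.npz")
a=-.21; o=np.array([.581,.0604]); ex=np.array([np.cos(a),np.sin(a)]); ey=np.array([-ex[1],ex[0]])
for hz in(.1335,.1405,.1475): print(hz,[(y,dz,proj(c,[[*(o+y*ey-.0015*ex),hz+dz]])[0].round(1)) for y,dz in((-.135,.016),(-.113,.016),(-.135,-.012))])
# pin from three views
def red(im,r):
    h=cv2.cvtColor(im,cv2.COLOR_RGB2HSV); m=cv2.inRange(h,(0,120,60),(8,255,255))|cv2.inRange(h,(170,120,60),(180,255,255))
    o=np.zeros_like(m); x,y,w,hh=r;o[y:y+hh,x:x+w]=m[y:y+hh,x:x+w]; return o
m=red(w3["img"],(80,160,90,90)); n,l,st,ce=cv2.connectedComponentsWithStats(m)
for i in range(1,n):
    if st[i][4]>15: print(st[i],ce[i], cv2.minAreaRect(np.argwhere(l==i)[:,::-1].astype(np.float32)))
i=1+np.argmax(st[1:,4]); P=plane(w3,[ce[i]],.017); print("grip w",P, "top",plane(t,[(439.05,268.9)],.017),"side",plane(s0,[(310.7,369.85)],.015))
pts=np.argwhere(l==i)[:,::-1].astype(float); X=plane(w3,pts,.017)[:,:2]; X-=X.mean(0); v=np.linalg.svd(X)[2][0]; print("ang",np.arctan(v[1]/v[0]))
# pin shaft tip ~ wrist3 (108*1.333,243)
tip=plane(w3,[(144.5,242)],.011)[0]; print("tip",tip,np.arctan2(*(tip-P[0])[[1,0]]))
s=manip.read_state(); print(s["ee_pos"])
import cv2 as v2
im=cv2.imread("pics/wrist3.png")[165:255,80:170]; im=cv2.resize(im,(540,540),interpolation=3); cv2.imwrite("pics/m7.png",im)
```

```text
0.1335 [(-0.135, 0.016, array([328.8, 233.1])), (-0.113, 0.016, array([328.6, 228.4])), (-0.135, -0.012, array([329. , 245.2]))]
0.1405 [(-0.135, 0.016, array([328.8, 230. ])), (-0.113, 0.016, array([328.6, 225.4])), (-0.135, -0.012, array([328.9, 242.2]))]
0.1475 [(-0.135, 0.016, array([328.8, 226.9])), (-0.113, 0.016, array([328.5, 222.4])), (-0.135, -0.012, array([328.9, 239.2]))]
[100 187  28  27 465] [113.17849462 199.46236559] ((113.10001373291016, 199.20001220703125), (25.491172790527344, 19.677396774291992), 63.43495178222656)
[100 222  16  10  61] [107.06557377 226.40983607] ((107.32000732421875, 226.26002502441406), (4.400000095367432, 17.399999618530273), 53.13010025024414)
grip w [[ 0.46052989 -0.30131311  0.017     ]] top [[ 0.46064565 -0.30341889  0.017     ]] side [[ 0.46167469 -0.30966264  0.015     ]]
ang 0.4157427024960515
tip [ 0.51171172 -0.28725587  0.011     ] 0.26804343090454197
[0.57687005 0.03784019 0.09229708]
```

View pics/m7.png

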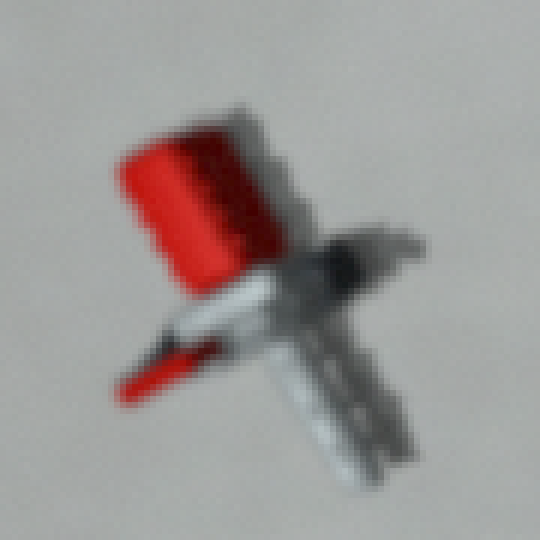

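The pin crop shows the bright top face of the grip with corners at about (120,172), (180,138), (240,262) and (195,297). The shaft runs from (290,345) to (365,485), and the loop tab lies to the left at (165,370).

Run:
```python
from h import *
w3=load("pics/wrist3.npz")
f=lambda p:np.array(p)/6+[79.6,164.6]
T=plane(w3,f([(120,172),(180,138),(240,262),(195,297)]),.021); print(T.round(4),T.mean(0))
for i,j in((0,3),(1,2),(0,1),(3,2)): d=T[j]-T[i]; print(np.linalg.norm(d),np.arctan2(d[1],d[0]))
S=plane(w3,f([(290,345),(365,485)]),.013); d=S[1]-S[0]; print(S,np.linalg.norm(d),np.arctan2(d[1],d[0]))
g=T.mean(0)[:2]; d=S[1][:2]-g; print("grip->tip",np.linalg.norm(d),np.arctan2(d[1],d[0]))
```

```text
[[ 0.4511 -0.3108  0.021 ]
 [ 0.4481 -0.2984  0.021 ]
 [ 0.4704 -0.2955  0.021 ]
 [ 0.4743 -0.3055  0.021 ]] [ 0.46096597 -0.30258639  0.021     ]
0.02382372828412784 0.22522495601591955
0.02246072421489596 0.1289674662777964
0.012769557101658835 1.8078587372997235
0.010732668599097663 1.9473655663568725
[[ 0.48693765 -0.29640303  0.013     ]
 [ 0.51398378 -0.29186374  0.013     ]] 0.02742441684933187 0.16628542836582233
grip->tip 0.05409125191094814 0.19955458481322577
```

Hole height is about 134.5 mm. The pin grip is at (0.461, -0.3025) with yaw about +0.21. Now to the pin.

{"method": "drive_tool", "body": {
  "deltas": [
    {"travel":[0,0,20],"yaw":0},
    {"travel":[0,0,60],"yaw":0},
    {"travel":[0,0,100],"yaw":0.0},
    {"travel":[-14,-40,120],"yaw":0.08},
    {"travel":[-29,-85,120],"yaw":0.16},
    {"travel":[-44,-130,120],"yaw":0.24},
    {"travel":[-59,-175,120],"yaw":0.32},
    {"travel":[-74,-220,120],"yaw":0.42},
    {"travel":[-89,-262,120],"yaw":0.42},
    {"travel":[-104,-305,120],"yaw":0.42}
  ],
  "jaw": 1
}}

```text
time_s: 13.15
ee_pos: [0.4721, -0.2685, 0.2108]
tool_rot: [-0.105, 0.994, 0.0, 0.0]
wrist_force: [0.6, -0.6, 0.2]
gripper_width: 0.085
finger_force: 0.0
```

{"method": "drive_tool", "body": {
  "deltas": [
    {"travel":[-13,-36,0],"yaw":0},
    {"travel":[-13,-36,0],"yaw":0},
    {"travel":[-13,-36,-20],"yaw":0},
    {"travel":[-13,-36,-60],"yaw":0},
    {"travel":[-13,-36,-100],"yaw":0},
    {"travel":[-13,-36,-130],"yaw":0},
    {"travel":[-13,-36,-145],"yaw":0},
    {"travel":[-13,-36,-145],"yaw":0}
  ]
}}

```text
time_s: 13.95
ee_pos: [0.4585, -0.3007, 0.0632]
tool_rot: [-0.105, 0.994, 0.003, -0.002]
wrist_force: [-0.1, 0.7, 0.8]
gripper_width: 0.0855
finger_force: 0.0
```

Run:
```python
from h import *
s=manip.read_state(); print(s["ee_pos"],Ro.from_quat(s["tool_rot"]).as_matrix()[:,1],s["wrist_force"],s["gripper_width"])
w=cam("wrist"); save(w,"pics/wrist6.png")
h=cv2.cvtColor(w["img"],cv2.COLOR_RGB2HSV); m=cv2.inRange(h,(0,120,60),(8,255,255))|cv2.inRange(h,(170,120,60),(180,255,255))
n,l,st,ce=cv2.connectedComponentsWithStats(m)
for i in range(1,n):
    if st[i][4]>40: print(st[i],ce[i],plane(w,[ce[i]],.021))
print("expected",proj(w,[[.461,-.3025,.021]]))
```

```text
[ 0.45853916 -0.30071254  0.06322432] [-0.20905052  0.97788971  0.00544001] [-0.09853129  0.66005563  0.76984804] 0.0854539987879167
[ 298  234   25   48 1093] [309.74016468 257.43824337] [[ 0.45790396 -0.3055214   0.021     ]]
[296 308  28  16 394] [309.97461929 315.86294416] [[ 0.49472393 -0.29777384  0.021     ]]
expected [[313.73777382 263.37469838]]
```

View pics/wrist6.png

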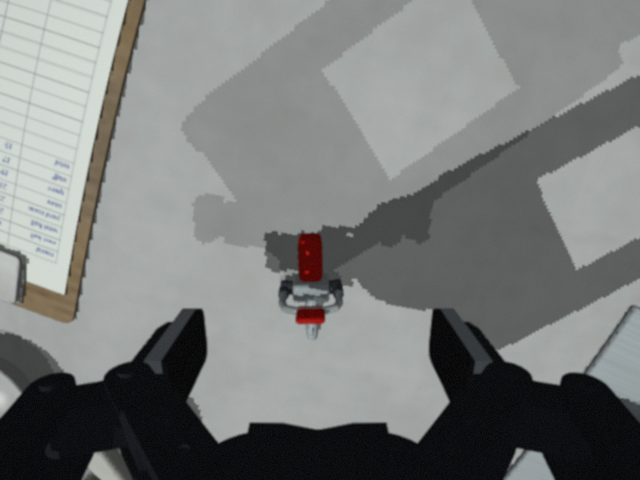

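Picture: the pin is aligned with the tool. The grip is at (310,257) rows 234–282, with the tab at (310,316) and the tip at (313,338); the pin sits about 8 px left of the tool's centre line (318).

Run:
```python
from h import *
w=load("pics/wrist6.npz"); p=np.array([.4585,-.3007]); a=.21; ex=np.array([np.cos(a),np.sin(a)]); ey=np.array([-ex[1],ex[0]])
f=lambda q,z: [(float((X[:2]-p)@ex),float((X[:2]-p)@ey)) for X in plane(w,q,z)]
print("front top edge",f([(310,281.5)],.021),"rear bottom",f([(310,234)],.001),"rear top?",f([(310,240)],.021),"tip",f([(313,339)],.011),"tab",f([(310,316)],.05))
print("head sides",f([(280,290),(342,290)],.011))
h=cv2.cvtColor(w["img"],cv2.COLOR_RGB2HSV); print(w["img"][232:286:2,310,0])
```

```text
front top edge [(0.013445589690966873, -0.004531516237965827)] rear bottom [(-0.010269136059744052, -0.004667191735135371)] rear top? [(-0.012122507061757617, -0.004378271807542039)] tip [(0.058004071525574095, -0.0029945166358827297)] tab [(0.021193171824048087, -0.00418227785199591)]
head sides [(0.023222553847604178, -0.023477591235240233), (0.02330106927108135, 0.015269735537080279)]
[115  69  72  72  76  77  78  77  79  78  85  83  79  78  77  78  79  77
  79  79  83  76  77  77  75  63  61]
```

{"method": "drive_tool", "body": {
  "deltas": [
    {"travel":[0,-4.5,-10],"yaw":0.02},
    {"travel":[0,-4.5,-35],"yaw":0.02},
    {"travel":[0,-4.5,-60],"yaw":0.02},
    {"travel":[0,-4.5,-75],"yaw":0.02},
    {"travel":[0,-4.5,-80],"yaw":0.02},
    {"travel":[0,-4.5,-83],"yaw":0.02},
    {"travel":[0,-4.5,-83],"yaw":0.02}
  ]
}}

```text
time_s: 14.7
ee_pos: [0.4604, -0.3083, -0.0162]
tool_rot: [-0.115, 0.993, -0.001, 0.0]
wrist_force: [-0.2, -0.2, -0.0]
gripper_width: 0.0853
finger_force: 0.0
```

{"method": "drive_tool", "body": {
  "deltas": [
    {"travel":[-2,3,-2],"yaw":0},
    {"travel":[-2,3,-5],"yaw":0},
    {"travel":[-2,3,-5],"yaw":0}
  ]
}}

```text
time_s: 15.0
ee_pos: [0.4578, -0.3045, -0.0218]
tool_rot: [-0.115, 0.993, -0.0, 0.0]
wrist_force: [0.2, -0.4, -0.3]
gripper_width: 0.0852
finger_force: 0.0
```

{"method": "drive_tool", "body": {
  "deltas": [
    {"travel":[0,0,0],"yaw":0},
    {"travel":[0,0,0],"yaw":0},
    {"travel":[0,0,0],"yaw":0},
    {"travel":[0,0,0],"yaw":0},
    {"travel":[0,0,0],"yaw":0},
    {"travel":[0,0,0],"yaw":0},
    {"travel":[0,0,0],"yaw":0},
    {"travel":[0,0,0],"yaw":0}
  ],
  "jaw": -1
}}

```text
time_s: 15.8
ee_pos: [0.458, -0.3049, -0.0216]
tool_rot: [-0.115, 0.993, -0.0, 0.0]
wrist_force: [-0.2, 0.1, 3.8]
gripper_width: 0.0123
finger_force: 60.2
```

Gripped. I'll lift, carry the pin to a standoff in front of the bolt, and check the loop's tab by its pixels.

{"method": "drive_tool", "body": {
  "deltas": [
    {"travel":[0,0,10],"yaw":0},
    {"travel":[0,0,40],"yaw":0},
    {"travel":[0,0,85],"yaw":0},
    {"travel":[0,0,125],"yaw":0},
    {"travel":[2,40,145],"yaw":-0.08},
    {"travel":[4,85,145],"yaw":-0.16},
    {"travel":[4,130,145],"yaw":-0.24},
    {"travel":[4,175,145],"yaw":-0.32},
    {"travel":[4,220,145],"yaw":-0.4},
    {"travel":[4,250,145],"yaw":-0.44}
  ]
}}

```text
time_s: 16.8
ee_pos: [0.4609, -0.0518, 0.1235]
tool_rot: [0.106, 0.994, 0.0, -0.0]
wrist_force: [-0.0, -0.7, -1.2]
gripper_width: 0.012
finger_force: 59.8
```

{"method": "drive_tool", "body": {
  "deltas": [
    {"travel":[3,12,-5],"yaw":0},
    {"travel":[8,12,-15],"yaw":0},
    {"travel":[8,12,-21],"yaw":0},
    {"travel":[8,12,-21],"yaw":0},
    {"travel":[8,12,-21],"yaw":0}
  ]
}}

```text
time_s: 17.3
ee_pos: [0.4697, -0.0439, 0.1015]
tool_rot: [0.105, 0.994, 0.0, -0.001]
wrist_force: [0.5, -0.1, -1.6]
gripper_width: 0.0122
finger_force: 59.8
```

```bash
cat > look.py <<'E'
from h import *
import sys
k=sys.argv[1]
s=manip.read_state(); p=np.array(s["ee_pos"]); R=Ro.from_quat(s["tool_rot"]).as_matrix(); yaw=np.arctan2(-R[0,1],R[1,1]) 
print(p.round(4),"yaw",round(yaw,4),np.round(s["wrist_force"],1))
def reds(c,r=None):
    h=cv2.cvtColor(c["img"],cv2.COLOR_RGB2HSV); m=cv2.inRange(h,(0,120,60),(8,255,255))|cv2.inRange(h,(170,120,60),(180,255,255))
    n,l,st,ce=cv2.connectedComponentsWithStats(m)
    return [(st[i].tolist(),ce[i].round(1).tolist()) for i in range(1,n) if st[i][4]>5]
w=cam("wrist"); c=cam("side"); save(w,f"pics/wrist{k}.png"); save(c,f"pics/side{k}.png")
print("wrist",reds(w)); print("side",reds(c))
ex=np.array([np.cos(yaw),np.sin(yaw),0]); ez=np.array([0,0,1])
g=p+.0014*ex+.0326*ez; print("grip est",g, proj(c,[g])[0], proj(w,[g])[0])
for q in(-.2,0,.2,.5,1.36): X=g+.021*ex+.034*(np.cos(q)*ez+np.sin(q)*ex); print("tab",q,proj(w,[X])[0].round(1),proj(c,[X])[0].round(1))
t=g+.057*ex; print("tip",t,proj(w,[t])[0],proj(c,[t])[0])
E
python3 look.py 7
```

```text
[ 0.4697 -0.0439  0.1015] yaw -0.2113 [ 0.5 -0.1 -1.6]
wrist [([301, 291, 34, 77, 2416], [317.5, 329.7]), ([321, 414, 10, 2, 11], [325.7, 414.9]), ([297, 421, 42, 8, 262], [317.5, 423.9])]
side [([293, 235, 3, 9, 21], [294.3, 238.9])]
grip est [ 0.47103624 -0.04416614  0.13412966] [288.40035876 238.37112403] [318.50403027 324.5589178 ]
tab -0.2 [318.7 411.7] [294.5 223.8]
tab 0 [318.7 429.3] [297.8 223.4]
tab 0.2 [318.7 443.3] [301.1 223.6]
tab 0.5 [318.7 456.2] [305.8 225.1]
tab 1.36 [318.5 444.3] [314.3 234.8]
tip [ 0.52676817 -0.05612239  0.13412966] [318.50776252 436.98899565] [315.72630893 237.86761732]
```

Run:
```python
from h import *
c=load("pics/side7.npz"); g=cv2.cvtColor(c["img"],cv2.COLOR_RGB2GRAY)
print("cols",list(range(290,336,2)))
for r in range(222,252): print(r,g[r,290:336:2])
print(proj(c,[[.5552,-.0609,z] for z in(.1335,.1345,.1405)]))
```

```text
cols [290, 292, 294, 296, 298, 300, 302, 304, 306, 308, 310, 312, 314, 316, 318, 320, 322, 324, 326, 328, 330, 332, 334]
222 [ 26  99 167 169 160 122 200 206 204 208 199 166 161 170 179 113 144 198
 190 198 201 198 198]
223 [ 23  75 163 183 158 127 206 205 209 210 201 165 168 192 200 105 145 199
 186 197 198 197 198]
224 [ 23  63 177 198 160 128 205 204 210 210 207 171 181 204 202 105 143 199
 187 198 197 197 196]
225 [ 25  82 195 200 170 128 202 205 210 210 210 184 183 192 187 122 138 198
 191 198 201 198 196]
226 [ 25  97 203 199 182 131 199 207 209 209 209 194 179 181 181 150 139 198
 190 197 204 198 196]
227 [ 27  99 205 202 191 149 197 208 208 207 209 202 185 179 181 173 159 196
 188 195 201 197 193]
228 [ 50 101 200 207 198 168 196 207 207 206 207 208 198 189 187 191 187 196
 188 192 197 194 189]
229 [ 70 107 189 207 196 168 197 206 207 205 207 205 203 195 190 192 192 196
 192 194 195 192 189]
230 [ 72 103 177 203 187 159 195 203 207 205 204 192 189 175 171 168 179 198
 193 195 198 195 192]
231 [ 63  98 170 191 171 154 195 200 205 204 198 172 171 167 163 158 169 196
 193 197 20
[... 1378 characters left out ...]
3 105 100 149 189]
246 [182  99 101 102 103 101 111 129 139 146 151 157 164 173 168 179 198 180
 165 101  99 141 175]
247 [183  99 100 102 102 101 104 113 125 138 143 148 151 157 155 176 199 175
 156 103 100 135 161]
248 [183  98 102 101 102 103 104 105 110 117 128 134 137 146 143 173 203 167
 138 102 102 123 141]
249 [184 102 102 103 103 103 105 105 107 106 111 113 116 132 136 162 196 149
 118 100 104 119 114]
250 [187 104  99 100 102 101 104 104 105 106 107 107 109 116 118 132 153 119
 102  98 111 121 104]
251 [186 105  99 101 102 103 103 105 109 107 108 107 106 108 108 108 113 108
 105 105 116 116 108]
[[329.52427779 237.60310516]
 [329.52026884 237.17594243]
 [329.49611489 234.60419321]]
```

Run:
```python
from h import *
a=-.21; o=np.array([.581,.0604]); ex=np.array([np.cos(a),np.sin(a)]); ey=np.array([-ex[1],ex[0]])
w=load("pics/wrist3.npz"); g=cv2.cvtColor(w["img"],cv2.COLOR_RGB2GRAY)
for y in(-.135,-.113): print([proj(w,[[*(o+x*ex+y*ey),.1505]])[0].round(1) for x in(-.009,.009)])
print(list(range(356,424,2)))
for r in range(262,312,3): print(r,g[r,356:424:2])
print("bolt in w7",proj(load("pics/wrist7.npz"),[[.5552,-.0609,.15]]))
t=load("pics/top0.npz"); gt=cv2.cvtColor(t["img"],cv2.COLOR_RGB2GRAY)
for y in(-.135,-.113): print([proj(t,[[*(o+x*ex+y*ey),.1505]])[0].round(1) for x in(-.009,.009)])
for r in range(215,240): print(r,gt[r,320:344])
```

```text
[array([369.3, 279.5]), array([368.4, 303.4])]
[array([401.3, 279.3]), array([399.7, 303.2])]
[356, 358, 360, 362, 364, 366, 368, 370, 372, 374, 376, 378, 380, 382, 384, 386, 388, 390, 392, 394, 396, 398, 400, 402, 404, 406, 408, 410, 412, 414, 416, 418, 420, 422]
262 [114  71  62  67  72  80  80  78  79  83  84  85  86  91 101 100 101 101
 104 105 107 109 110 108 108 116 117 121 121 121 129 133 138 142]
265 [118 140 137 143 142 147 148 151 152 148 150 153 156 154 156 151 155 157
 157 161 160 160 158 161 161 160 162 161 159 162 165 162 160 160]
268 [135 166 169 169 169 167 168 169 169 169 168 167 169 166 167 165 165 166
 165 165 165 165 166 164 163 163 162 162 163 163 170 166 164 162]
271 [141 163 166 165 166 165 165 164 164 165 164 164 164 164 163 163 164 163
 162 162 161 162 162 160 159 158 158 157 156 164 180 178 170 167]
274 [158 162 161 159 156 143 141 137 136 133 130 130 131 123 117 118 104 104
  98  94  93 107 105 100  90  90 107 113 134 161 170 167 164 162]
277 [177 177 175 173 132  76  82  85  74  75  88  85  77  67  65  76  89  85
  84  77  66  84 108  87  77  75  98 117 13
[... 3605 characters left out ...]
 108  76  54  47  51  58  62  63  61  56  51  51  82 146
 141 157 162 163 162 163]
234 [113 125 124  99  90  75  53  47  47  51  58  58  54  51  50  57  93 147
 136 155 162 162 163 164]
235 [ 84  93  95  86  84  81  62  50  44  46  50  50  51  51  52  69  98 141
 127 153 160 161 162 163]
236 [ 73  87  90  86  82  85  77  58  48  47  47  48  49  55  73  96  98 132
 134 155 162 163 163 163]
237 [ 72  87  90  84  79  80  81  67  56  50  49  49  57  82 110 117 104 133
 141 158 163 164 165 164]
238 [ 71  87  89  83  77  71  70  66  62  59  59  59  67  93 116 111 111 135
 148 160 162 164 164 164]
239 [ 71  84  88  85  78  68  64  64  63  64  62  66  71  78  86  86 113 137
 157 162 164 163 165 163]
```

Pin and bolt agree in all views. I need a 1.4 mm sideways correction, then a gentle approach.

{"method": "drive_tool", "body": {
  "deltas": [
    {"travel":[0.3,1.4,0.3],"yaw":0},
    {"travel":[5.2,0.4,0.3],"yaw":0},
    {"travel":[10.1,-0.7,0.3],"yaw":0},
    {"travel":[15,-1.7,0.3],"yaw":0},
    {"travel":[15,-1.7,0.3],"yaw":0},
    {"travel":[15,-1.7,0.3],"yaw":0}
  ]
}}

```text
time_s: 18.0
ee_pos: [0.4849, -0.0443, 0.1023]
tool_rot: [0.105, 0.995, 0.0, -0.0]
wrist_force: [-1.5, 0.2, -0.9]
gripper_width: 0.0124
finger_force: 59.8
```

{"method": "drive_tool", "body": {
  "deltas": [
    {"travel":[1,-0.2,0],"yaw":0},
    {"travel":[2,-0.4,0],"yaw":0},
    {"travel":[2,-0.4,0],"yaw":0}
  ]
}}

```text
time_s: 18.3
ee_pos: [0.487, -0.0448, 0.1024]
tool_rot: [0.105, 0.995, -0.0, 0.0]
wrist_force: [0.8, 0.1, -0.6]
gripper_width: 0.0122
finger_force: 59.8
```

{"method": "drive_tool", "body": {
  "deltas": [
    {"travel":[1,-0.2,0],"yaw":0},
    {"travel":[2,-0.4,0],"yaw":0},
    {"travel":[2,-0.4,0],"yaw":0}
  ]
}}

```text
time_s: 18.6
ee_pos: [0.489, -0.0452, 0.1024]
tool_rot: [0.105, 0.995, -0.0, 0.0]
wrist_force: [-0.6, 0.7, -1.4]
gripper_width: 0.0122
finger_force: 59.8
```

{"method": "drive_tool", "body": {
  "deltas": [
    {"travel":[1,-0.2,0],"yaw":0},
    {"travel":[2,-0.4,0],"yaw":0},
    {"travel":[2,-0.4,0],"yaw":0}
  ]
}}

```text
time_s: 18.9
ee_pos: [0.4907, -0.0457, 0.1024]
tool_rot: [0.105, 0.995, -0.0, -0.0]
wrist_force: [-1.5, -0.2, -0.2]
gripper_width: 0.0126
finger_force: 60.0
```

{"method": "drive_tool", "body": {
  "deltas": [
    {"travel":[-2,0.4,0],"yaw":0},
    {"travel":[-2.2,-0.6,0],"yaw":0},
    {"travel":[-2.2,-0.6,0],"yaw":0},
    {"travel":[-0.2,-1,0],"yaw":0},
    {"travel":[0.8,-1.2,0],"yaw":0},
    {"travel":[1.8,-1.4,0],"yaw":0},
    {"travel":[1.8,-1.4,0],"yaw":0}
  ]
}}

```text
time_s: 19.6
ee_pos: [0.4924, -0.0469, 0.1024]
tool_rot: [0.105, 0.995, -0.0, -0.0]
wrist_force: [-2.3, -0.3, 2.0]
gripper_width: 0.0124
finger_force: 60.1
```

{"method": "drive_tool", "body": {
  "deltas": [
    {"travel":[1,-0.2,0],"yaw":0},
    {"travel":[2,-0.4,0],"yaw":0},
    {"travel":[2,-0.4,0],"yaw":0}
  ]
}}

```text
time_s: 19.9
ee_pos: [0.4954, -0.0476, 0.1026]
tool_rot: [0.105, 0.994, -0.0, 0.001]
wrist_force: [-1.5, -1.0, 1.3]
gripper_width: 0.0123
finger_force: 60.1
```

It's going in. I'll continue gently.

{"method": "drive_tool", "body": {
  "deltas": [
    {"travel":[1,-0.2,0],"yaw":0},
    {"travel":[2,-0.4,0],"yaw":0},
    {"travel":[3,-0.6,0],"yaw":0},
    {"travel":[3,-0.6,0],"yaw":0}
  ]
}}

```text
time_s: 20.3
ee_pos: [0.4981, -0.0482, 0.1025]
tool_rot: [0.105, 0.994, -0.0, 0.0]
wrist_force: [-1.7, -0.8, 3.1]
gripper_width: 0.0121
finger_force: 60.2
```

{"method": "drive_tool", "body": {
  "deltas": [
    {"travel":[1,-0.2,0],"yaw":0},
    {"travel":[2,-0.4,0],"yaw":0},
    {"travel":[3,-0.6,0],"yaw":0},
    {"travel":[4,-0.8,0],"yaw":0},
    {"travel":[4,-0.8,0],"yaw":0}
  ]
}}

```text
time_s: 20.8
ee_pos: [0.5019, -0.0489, 0.1024]
tool_rot: [0.105, 0.995, -0.0, 0.0]
wrist_force: [-2.5, -0.8, 2.7]
gripper_width: 0.0123
finger_force: 60.2
```

{"method": "drive_tool", "body": {
  "deltas": [
    {"travel":[1,-0.2,0],"yaw":0},
    {"travel":[2,-0.4,0],"yaw":0},
    {"travel":[3,-0.6,0],"yaw":0},
    {"travel":[4,-0.8,0],"yaw":0},
    {"travel":[4,-0.8,0],"yaw":0}
  ]
}}

```text
time_s: 21.3
ee_pos: [0.5059, -0.0497, 0.1024]
tool_rot: [0.105, 0.995, -0.0, 0.0]
wrist_force: [-2.5, -1.9, 2.2]
gripper_width: 0.0126
finger_force: 60.2
```

{"method": "drive_tool", "body": {
  "deltas": [
    {"travel":[1,-0.2,0],"yaw":0},
    {"travel":[2,-0.4,0],"yaw":0},
    {"travel":[3,-0.6,0],"yaw":0},
    {"travel":[4,-0.8,0],"yaw":0},
    {"travel":[5,-1,0],"yaw":0},
    {"travel":[5,-1,0],"yaw":0}
  ]
}}

```text
time_s: 21.9
ee_pos: [0.5109, -0.0507, 0.1024]
tool_rot: [0.105, 0.995, -0.0, 0.0]
wrist_force: [-3.0, -2.6, 2.1]
gripper_width: 0.0119
finger_force: 60.2
```

{"method": "drive_tool", "body": {
  "deltas": [
    {"travel":[1,-0.2,0],"yaw":0},
    {"travel":[2,-0.4,0],"yaw":0},
    {"travel":[3,-0.6,0],"yaw":0},
    {"travel":[4,-0.8,0],"yaw":0},
    {"travel":[4,-0.8,0],"yaw":0}
  ]
}}

```text
time_s: 22.4
ee_pos: [0.5149, -0.0515, 0.1024]
tool_rot: [0.105, 0.995, -0.0, 0.0]
wrist_force: [-3.4, -2.5, 1.6]
gripper_width: 0.0125
finger_force: 60.2
```

{"method": "drive_tool", "body": {
  "deltas": [
    {"travel":[1,-0.2,0],"yaw":0},
    {"travel":[2,-0.4,0],"yaw":0},
    {"travel":[2,-0.4,0],"yaw":0}
  ]
}}

```text
time_s: 22.7
ee_pos: [0.5167, -0.0519, 0.1024]
tool_rot: [0.105, 0.995, -0.0, 0.0]
wrist_force: [-3.9, -3.0, 1.7]
gripper_width: 0.0123
finger_force: 60.2
```

{"method": "drive_tool", "body": {
  "deltas": [
    {"travel":[1,-0.2,0],"yaw":0},
    {"travel":[1,-0.2,0],"yaw":0}
  ]
}}

```text
time_s: 22.9
ee_pos: [0.5177, -0.0521, 0.1024]
tool_rot: [0.105, 0.994, -0.0, -0.0]
wrist_force: [-3.6, -4.1, 2.2]
gripper_width: 0.0121
finger_force: 60.2
```

{"method": "drive_tool", "body": {
  "deltas": [
    {"travel":[1,-0.2,0],"yaw":0},
    {"travel":[1,-0.2,0],"yaw":0}
  ]
}}

```text
time_s: 23.1
ee_pos: [0.5178, -0.0521, 0.1021]
tool_rot: [0.105, 0.995, -0.0, -0.001]
wrist_force: [-5.5, -2.2, 2.1]
gripper_width: 0.0122
finger_force: 60.3
```

The pin is home: it stopped with the head about 37 mm short of the bolt's axis. I'll let go, rise and shut the jaws above the grip, then check.

{"method": "drive_tool", "body": {
  "deltas": [
    {"travel":[0,0,0],"yaw":0},
    {"travel":[0,0,0],"yaw":0},
    {"travel":[0,0,0],"yaw":0},
    {"travel":[0,0,0],"yaw":0},
    {"travel":[0,0,0],"yaw":0}
  ],
  "jaw": 0
}}

```text
time_s: 23.6
ee_pos: [0.5189, -0.052, 0.1024]
tool_rot: [0.105, 0.995, 0.0, 0.0]
wrist_force: [0.4, -0.2, -0.2]
gripper_width: 0.0429
finger_force: 0.0
```

{"method": "drive_tool", "body": {
  "deltas": [
    {"travel":[0,0,10],"yaw":0},
    {"travel":[0,0,30],"yaw":0},
    {"travel":[0,0,60],"yaw":0},
    {"travel":[0,0,75],"yaw":0},
    {"travel":[0,0,75],"yaw":0}
  ]
}}

```text
time_s: 24.1
ee_pos: [0.5206, -0.0527, 0.1807]
tool_rot: [0.105, 0.995, -0.001, 0.003]
wrist_force: [-0.8, 0.2, 1.4]
gripper_width: 0.0426
finger_force: 0.0
```

Run:
```python
from h import *
w=cam("wrist"); c=cam("side"); save(w,"pics/wrist8.png"); save(c,"pics/side8.png"); print(manip.read_state()["ee_pos"])
def reds(c):
    h=cv2.cvtColor(c["img"],cv2.COLOR_RGB2HSV); m=cv2.inRange(h,(0,110,50),(8,255,255))|cv2.inRange(h,(170,110,50),(180,255,255))
    n,l,st,ce=cv2.connectedComponentsWithStats(m)
    return [(st[i].tolist(),ce[i].round(1).tolist()) for i in range(1,n) if st[i][4]>5]
print(reds(w),reds(c))
a=-.21; o=np.array([.581,.0604]); ex=np.array([np.cos(a),np.sin(a)]); ey=np.array([-ex[1],ex[0]])
C=lambda x,y,z:[*(o+x*ex+(y-.124)*ey),z]
for x in(-.0365,): 
  for z in(.1345,): print("grip",[proj(k,[C(x,0,z)])[0].round(1) for k in(w,c)],"grip top",proj(w,[C(x,0,z+.01)])[0].round(1))
for q in(-.1,0,.1,.2,.4): print("tab",q,[proj(k,[C(-.0155+.034*np.sin(q),0,.1345+.034*np.cos(q))])[0].round(1) for k in(w,c)])
print("tip",proj(c,[C(.0205,0,.1345)]))
```

```text
[ 0.51868079 -0.05216534  0.17760199]
[([304, 231, 26, 49, 1132], [316.6, 255.6]), ([300, 303, 29, 15, 393], [314.5, 309.9])] [([307, 234, 12, 11, 98], [312.9, 239.0])]
grip [array([317. , 255.4]), array([312. , 237.5])] grip top [316.9 261.1]
tab -0.1 [array([316.9, 308.3]), array([320.2, 222.6])]
tab 0 [array([316.9, 314.3]), array([321.8, 222.5])]
tab 0.1 [array([316.9, 319.9]), array([323.5, 222.6])]
tab 0.2 [array([316.9, 325.1]), array([325.1, 222.8])]
tab 0.4 [array([316.9, 333.9]), array([328.3, 223.6])]
tip [[339.30966218 236.98806144]]
```

The pin sits where expected, with the grip matching in both views and the loop tab open at about -0.1 rad. Next I shut the jaws, lower them behind the tab and push it forward.

{"method": "drive_tool", "body": {
  "deltas": [
    {"travel":[-2,0.4,0],"yaw":0},
    {"travel":[-2,0.4,0],"yaw":0},
    {"travel":[-2,0.4,0],"yaw":0},
    {"travel":[-2,0.4,0],"yaw":0},
    {"travel":[-2,0.4,-10],"yaw":0},
    {"travel":[-2,0.4,-30],"yaw":0},
    {"travel":[-2,0.4,-42],"yaw":0},
    {"travel":[-2,0.4,-48],"yaw":0},
    {"travel":[-2,0.4,-48],"yaw":0}
  ],
  "jaw": -1
}}

```text
time_s: 25.1
ee_pos: [0.516, -0.0516, 0.1283]
tool_rot: [0.105, 0.995, 0.0, -0.001]
wrist_force: [0.3, 0.2, 0.6]
gripper_width: 0.0003
finger_force: 0.0
```

{"method": "drive_tool", "body": {
  "deltas": [
    {"travel":[2,-0.4,0],"yaw":0},
    {"travel":[4,-0.8,0],"yaw":0},
    {"travel":[6,-1.3,0],"yaw":0},
    {"travel":[8,-1.7,0],"yaw":0},
    {"travel":[8,-1.7,0],"yaw":0}
  ]
}}

```text
time_s: 25.6
ee_pos: [0.5252, -0.0536, 0.1297]
tool_rot: [0.105, 0.995, -0.0, 0.0]
wrist_force: [0.1, 0.1, -0.9]
gripper_width: -0.0002
finger_force: 0.0
```

{"method": "drive_tool", "body": {
  "deltas": [
    {"travel":[2,-0.4,0],"yaw":0},
    {"travel":[4,-0.8,0],"yaw":0},
    {"travel":[6,-1.3,0],"yaw":0},
    {"travel":[8,-1.7,0],"yaw":0},
    {"travel":[8,-1.7,0],"yaw":0}
  ]
}}

```text
time_s: 26.1
ee_pos: [0.5328, -0.0552, 0.1293]
tool_rot: [0.105, 0.995, 0.0, -0.0]
wrist_force: [-0.8, -0.5, -0.2]
gripper_width: 0.0
finger_force: 0.3
```

{"method": "drive_tool", "body": {
  "deltas": [
    {"travel":[2,-0.4,0],"yaw":0},
    {"travel":[4,-0.8,0],"yaw":0},
    {"travel":[6,-1.3,0],"yaw":0},
    {"travel":[8,-1.7,0],"yaw":0},
    {"travel":[8,-1.7,0],"yaw":0}
  ]
}}

```text
time_s: 26.6
ee_pos: [0.5411, -0.057, 0.1294]
tool_rot: [0.105, 0.995, -0.0, 0.0]
wrist_force: [-1.2, -0.0, -0.6]
gripper_width: -0.0
finger_force: 0.3
```

{"method": "drive_tool", "body": {
  "deltas": [
    {"travel":[2,-0.4,0],"yaw":0},
    {"travel":[4,-0.8,0],"yaw":0},
    {"travel":[6,-1.3,0],"yaw":0},
    {"travel":[8,-1.7,0],"yaw":0},
    {"travel":[8,-1.7,0],"yaw":0}
  ]
}}

```text
time_s: 27.1
ee_pos: [0.5492, -0.0587, 0.1295]
tool_rot: [0.105, 0.995, -0.0, 0.0]
wrist_force: [-0.3, -0.3, 0.8]
gripper_width: 0.0002
finger_force: 0.3
```

```bash
cat > chk.py <<'E'
from h import *
import sys
w=cam("wrist"); c=cam("side"); save(w,f"pics/wrist{sys.argv[1]}.png"); save(c,f"pics/side{sys.argv[1]}.png"); s=manip.read_state()
a=-.21; o=np.array([.581,.0604]); ex=np.array([np.cos(a),np.sin(a)]); ey=np.array([-ex[1],ex[0]])
p=np.array(s["ee_pos"]); d=p[:2]-o+.124*ey; print("local",d@ex,d@ey,p[2])
def reds(c):
    h=cv2.cvtColor(c["img"],cv2.COLOR_RGB2HSV); m=cv2.inRange(h,(0,110,50),(8,255,255))|cv2.inRange(h,(170,110,50),(180,255,255))
    n,l,st,ce=cv2.connectedComponentsWithStats(m)
    return [(st[i].tolist(),ce[i].round(1).tolist()) for i in range(1,n) if st[i][4]>3]
print(reds(w),reds(c))
C=lambda x,y,z:[*(o+x*ex+(y-.124)*ey),z]
print("grip",[proj(k,[C(-.0365,0,.1345)])[0].round(1) for k in(w,c)])
for q in(0,.3,.6,.8,1.,1.2,1.36): print("tab",q,[proj(k,[C(-.0155+.035*np.sin(q),0,.1345+.035*np.cos(q))])[0].round(1) for k in(w,c)])
E
python3 chk.py 9
```

```text
local -0.006483263496620085 0.0008967431580475329 0.12951941723994098
[([299, 201, 35, 66, 2092], [316.3, 233.8])] [([636, 58, 3, 3, 5], [637.2, 58.8]), ([332, 224, 4, 5, 14], [333.5, 226.0]), ([308, 234, 12, 9, 98], [313.1, 237.9])]
grip [array([316.4, 230.1]), array([312. , 237.5])]
tab 0 [array([316.2, 309. ]), array([321.8, 222.1])]
tab 0.3 [array([316.3, 331.5]), array([326.8, 222.7])]
tab 0.6 [array([316.3, 346.4]), array([331.4, 224.6])]
tab 0.8 [array([316.4, 351.7]), array([334.1, 226.5])]
tab 1.0 [array([316.5, 353.4]), array([336.2, 228.9])]
tab 1.2 [array([316.5, 351.8]), array([337.7, 231.6])]
tab 1.36 [array([316.5, 348.4]), array([338.5, 233.9])]
```

The loop is at about 0.75 rad. I'll push a bit more, then go over and press the tab down from above, beyond the lip.

{"method": "drive_tool", "body": {
  "deltas": [
    {"travel":[2,-0.4,0],"yaw":0},
    {"travel":[4,-0.8,0],"yaw":0},
    {"travel":[5,-1,0],"yaw":0},
    {"travel":[5,-1,0],"yaw":0}
  ]
}}

```text
time_s: 27.6
ee_pos: [0.5533, -0.0594, 0.1292]
tool_rot: [0.105, 0.995, 0.0, -0.001]
wrist_force: [-3.1, 1.4, 2.1]
gripper_width: -0.0007
finger_force: 1.6
```

{"method": "drive_tool", "body": {
  "deltas": [
    {"travel":[-2,0.4,3],"yaw":0},
    {"travel":[-2,0.4,18],"yaw":0},
    {"travel":[0,0,28],"yaw":0},
    {"travel":[12,-2.5,28],"yaw":0},
    {"travel":[24,-5.1,28],"yaw":0},
    {"travel":[24,-5.1,28],"yaw":0},
    {"travel":[24,-5.1,20],"yaw":0},
    {"travel":[24,-5.1,12],"yaw":0},
    {"travel":[24,-5.1,10],"yaw":0},
    {"travel":[24,-5.1,10],"yaw":0}
  ]
}}

```text
time_s: 28.6
ee_pos: [0.5768, -0.0644, 0.1385]
tool_rot: [0.105, 0.995, 0.0, -0.001]
wrist_force: [-0.3, 0.2, -0.0]
gripper_width: -0.0001
finger_force: 0.0
```

```bash
python3 chk.py 10
```

```text
local 0.022665465102745055 0.0010085783482023975 0.1393641862688389
[([299, 134, 34, 62, 1897], [315.7, 164.7]), ([299, 254, 32, 3, 77], [314.2, 255.2]), ([296, 261, 38, 25, 895], [314.5, 273.0])] [([636, 58, 3, 3, 5], [637.2, 58.8]), ([331, 225, 4, 5, 12], [332.3, 226.7]), ([307, 234, 13, 11, 106], [312.8, 238.9])]
grip [array([316. , 163.6]), array([312. , 237.5])]
tab 0 [array([315.7, 229. ]), array([321.8, 222.1])]
tab 0.3 [array([315.8, 254.1]), array([326.8, 222.7])]
tab 0.6 [array([315.9, 272.9]), array([331.4, 224.6])]
tab 0.8 [array([315.9, 281. ]), array([334.1, 226.5])]
tab 1.0 [array([316. , 285.5]), array([336.2, 228.9])]
tab 1.2 [array([316.1, 286.6]), array([337.7, 231.6])]
tab 1.36 [array([316.1, 285.3]), array([338.5, 233.9])]
```

The tab sits at about 0.7 rad, just behind the fingers, so I'll step up and back to come down on top of it.

{"method": "drive_tool", "body": {
  "deltas": [
    {"travel":[0,0,8],"yaw":0},
    {"travel":[0,0,12],"yaw":0},
    {"travel":[-8.5,1.8,12],"yaw":0},
    {"travel":[-8.5,1.8,12],"yaw":0},
    {"travel":[-8.5,1.8,6],"yaw":0},
    {"travel":[-8.5,1.8,1],"yaw":0},
    {"travel":[-8.5,1.8,-2],"yaw":0},
    {"travel":[-8.5,1.8,-2],"yaw":0}
  ]
}}

```text
time_s: 29.5
ee_pos: [0.5689, -0.0628, 0.1367]
tool_rot: [0.105, 0.995, 0.0, -0.001]
wrist_force: [-0.5, -0.0, 0.2]
gripper_width: 0.0004
finger_force: 0.0
```

{"method": "drive_tool", "body": {
  "deltas": [
    {"travel":[0,0,-2],"yaw":0},
    {"travel":[0,0,-4],"yaw":0},
    {"travel":[0,0,-4],"yaw":0}
  ]
}}

```text
time_s: 29.8
ee_pos: [0.5706, -0.0633, 0.1342]
tool_rot: [0.105, 0.994, -0.0, 0.002]
wrist_force: [1.9, 0.0, 3.9]
gripper_width: 0.0001
finger_force: 2.3
```

{"method": "drive_tool", "body": {
  "deltas": [
    {"travel":[0,0,-2],"yaw":0},
    {"travel":[0,0,-3],"yaw":0},
    {"travel":[0,0,-3],"yaw":0}
  ]
}}

```text
time_s: 30.1
ee_pos: [0.5717, -0.0635, 0.133]
tool_rot: [0.105, 0.994, -0.0, 0.003]
wrist_force: [2.2, -0.1, 11.8]
gripper_width: 0.0
finger_force: 5.9
```

```bash
python3 chk.py 11
```

```text
local 0.01672087390734461 0.0008991086679898849 0.1330399798693706
[([299, 138, 36, 69, 2258], [316.1, 172.6]), ([299, 270, 33, 4, 103], [315.6, 271.2]), ([297, 278, 37, 25, 601], [313.9, 286.2])] [([636, 58, 3, 3, 5], [637.2, 58.8]), ([331, 228, 4, 3, 9], [332.7, 228.9]), ([306, 232, 12, 10, 104], [311.3, 236.2])]
grip [array([316.3, 176.9]), array([312. , 237.5])]
tab 0 [array([316.1, 247.7]), array([321.8, 222.1])]
tab 0.3 [array([316.1, 272.8]), array([326.8, 222.7])]
tab 0.6 [array([316.2, 290.9]), array([331.4, 224.6])]
tab 0.8 [array([316.3, 298.4]), array([334.1, 226.5])]
tab 1.0 [array([316.4, 302.2]), array([336.2, 228.9])]
tab 1.2 [array([316.4, 302.5]), array([337.7, 231.6])]
tab 1.36 [array([316.5, 300.6]), array([338.5, 233.9])]
```

The press from above wedges along the loop, so I'll back off and instead push forward from behind, a little lower, so that the bar rides over the lip.

{"method": "drive_tool", "body": {
  "deltas": [
    {"travel":[0,0,15],"yaw":0},
    {"travel":[-4,0.8,34],"yaw":0},
    {"travel":[-20,4.2,34],"yaw":0},
    {"travel":[-34,7.1,34],"yaw":0},
    {"travel":[-34,7.1,34],"yaw":0},
    {"travel":[-34,7.1,20],"yaw":0},
    {"travel":[-34,7.1,6],"yaw":0},
    {"travel":[-34,7.1,1],"yaw":0},
    {"travel":[-34,7.1,1],"yaw":0}
  ]
}}

```text
time_s: 31.1
ee_pos: [0.5348, -0.0557, 0.1304]
tool_rot: [0.105, 0.994, 0.0, -0.001]
wrist_force: [-0.2, 0.5, -0.4]
gripper_width: 0.0
finger_force: 0.0
```

```bash
python3 chk.py 12
```

```text
local -0.02014135016512885 0.0007605808411696741 0.1315858266809241
[([300, 227, 33, 62, 1832], [316.3, 258.0])] [([636, 58, 3, 3, 5], [637.2, 58.8]), ([330, 225, 4, 5, 11], [331.8, 227.3]), ([307, 236, 12, 10, 97], [312.3, 240.2])]
grip [array([316.6, 260.8]), array([312. , 237.5])]
tab 0 [array([316.5, 342.1]), array([321.8, 222.1])]
tab 0.3 [array([316.5, 362.7]), array([326.8, 222.7])]
tab 0.6 [array([316.6, 375.7]), array([331.4, 224.6])]
tab 0.8 [array([316.6, 379.8]), array([334.1, 226.5])]
tab 1.0 [array([316.7, 380.4]), array([336.2, 228.9])]
tab 1.2 [array([316.7, 377.9]), array([337.7, 231.6])]
tab 1.36 [array([316.7, 373.9]), array([338.5, 233.9])]
```

{"method": "drive_tool", "body": {
  "deltas": [
    {"travel":[3,-0.6,-3],"yaw":0},
    {"travel":[6,-1.3,-4.5],"yaw":0},
    {"travel":[9,-1.9,-4.5],"yaw":0},
    {"travel":[12,-2.6,-4.5],"yaw":0},
    {"travel":[15,-3.2,-4.5],"yaw":0},
    {"travel":[17,-3.6,-4.5],"yaw":0},
    {"travel":[17,-3.6,-4.5],"yaw":0}
  ]
}}

```text
time_s: 31.9
ee_pos: [0.552, -0.0593, 0.1269]
tool_rot: [0.105, 0.995, 0.0, -0.0]
wrist_force: [-1.4, 0.6, 1.2]
gripper_width: -0.0
finger_force: 1.3
```

{"method": "drive_tool", "body": {
  "deltas": [
    {"travel":[1.5,-0.3,0],"yaw":0},
    {"travel":[3,-0.6,0],"yaw":0},
    {"travel":[3,-0.6,0],"yaw":0}
  ]
}}

```text
time_s: 32.2
ee_pos: [0.5544, -0.0598, 0.1268]
tool_rot: [0.105, 0.995, 0.0, -0.001]
wrist_force: [-4.0, 0.7, 1.0]
gripper_width: 0.0002
finger_force: 1.9
```

{"method": "drive_tool", "body": {
  "deltas": [
    {"travel":[1.5,-0.3,0],"yaw":0},
    {"travel":[3,-0.6,0],"yaw":0},
    {"travel":[3,-0.6,0],"yaw":0}
  ]
}}

```text
time_s: 32.5
ee_pos: [0.5587, -0.0607, 0.1269]
tool_rot: [0.105, 0.995, 0.0, 0.0]
wrist_force: [-2.3, 0.0, 1.1]
gripper_width: 0.0002
finger_force: 0.9
```

{"method": "drive_tool", "body": {
  "deltas": [
    {"travel":[1.5,-0.3,0],"yaw":0},
    {"travel":[3,-0.6,0],"yaw":0},
    {"travel":[3,-0.6,0],"yaw":0}
  ]
}}

```text
time_s: 32.8
ee_pos: [0.5617, -0.0613, 0.127]
tool_rot: [0.105, 0.995, -0.0, 0.0]
wrist_force: [-1.8, 0.4, 0.7]
gripper_width: 0.0002
finger_force: 0.6
```

{"method": "drive_tool", "body": {
  "deltas": [
    {"travel":[1.5,-0.3,0],"yaw":0},
    {"travel":[3,-0.6,0],"yaw":0},
    {"travel":[3,-0.6,0],"yaw":0}
  ]
}}

```text
time_s: 33.1
ee_pos: [0.5646, -0.0619, 0.127]
tool_rot: [0.105, 0.995, -0.0, 0.0]
wrist_force: [-1.5, 0.7, 1.0]
gripper_width: 0.0
finger_force: 0.7
```

```bash
python3 chk.py 13
```

```text
local 0.009418518217406066 0.0009717264305154383 0.12699179960876902
[([298, 167, 37, 67, 2197], [315.7, 200.2])] [([636, 58, 3, 3, 5], [637.2, 58.8]), ([336, 229, 4, 3, 8], [337.5, 230.2]), ([308, 234, 12, 9, 102], [313.2, 238.0])]
grip [array([316.1, 195.8]), array([312. , 237.5])]
tab 0 [array([315.8, 271.8]), array([321.8, 222.1])]
tab 0.3 [array([315.9, 296.8]), array([326.8, 222.7])]
tab 0.6 [array([316. , 314.3]), array([331.4, 224.6])]
tab 0.8 [array([316.1, 321.1]), array([334.1, 226.5])]
tab 1.0 [array([316.1, 324.1]), array([336.2, 228.9])]
tab 1.2 [array([316.2, 323.7]), array([337.7, 231.6])]
tab 1.36 [array([316.3, 321. ]), array([338.5, 233.9])]
```

The loop is past the lip (about 1.1 rad). I'll move on over the tab and press it down behind the bolt.

{"method": "drive_tool", "body": {
  "deltas": [
    {"travel":[4,-0.8,0],"yaw":0},
    {"travel":[8,-1.7,0],"yaw":0},
    {"travel":[13.5,-2.9,0],"yaw":0},
    {"travel":[13.5,-2.9,0],"yaw":0},
    {"travel":[13.5,-2.9,-2],"yaw":0},
    {"travel":[13.5,-2.9,-4],"yaw":0},
    {"travel":[13.5,-2.9,-4],"yaw":0}
  ]
}}

```text
time_s: 33.9
ee_pos: [0.5777, -0.0647, 0.1227]
tool_rot: [0.105, 0.995, 0.0, 0.0]
wrist_force: [0.2, -0.4, 0.5]
gripper_width: -0.0001
finger_force: 0.3
```

{"method": "drive_tool", "body": {
  "deltas": [
    {"travel":[0,0,-2],"yaw":0},
    {"travel":[0,0,-3],"yaw":0},
    {"travel":[0,0,-3],"yaw":0}
  ]
}}

```text
time_s: 34.2
ee_pos: [0.5776, -0.0647, 0.1198]
tool_rot: [0.105, 0.995, 0.0, -0.0]
wrist_force: [0.7, -0.7, 1.5]
gripper_width: 0.0002
finger_force: 0.4
```

{"method": "drive_tool", "body": {
  "deltas": [
    {"travel":[0,0,-2],"yaw":0},
    {"travel":[0,0,-3],"yaw":0},
    {"travel":[0,0,-3],"yaw":0}
  ]
}}

```text
time_s: 34.5
ee_pos: [0.5775, -0.0646, 0.1167]
tool_rot: [0.105, 0.995, 0.0, -0.0]
wrist_force: [0.5, -0.9, 1.6]
gripper_width: -0.0001
finger_force: 0.4
```

```bash
python3 chk.py 14
```

```text
local 0.022607761129230613 0.0010058709288634658 0.11675518964182247
[([297, 135, 39, 71, 2533], [315.6, 170.0]), ([297, 288, 37, 19, 240], [312.4, 291.8])] [([636, 58, 3, 3, 5], [637.2, 58.8]), ([307, 234, 12, 10, 106], [312.9, 238.6]), ([336, 235, 4, 2, 6], [337.5, 235.3])]
grip [array([315.9, 166.6]), array([312. , 237.5])]
tab 0 [array([315.5, 244.3]), array([321.8, 222.1])]
tab 0.3 [array([315.6, 273. ]), array([326.8, 222.7])]
tab 0.6 [array([315.7, 293.7]), array([331.4, 224.6])]
tab 0.8 [array([315.8, 302.1]), array([334.1, 226.5])]
tab 1.0 [array([315.9, 306.3]), array([336.2, 228.9])]
tab 1.2 [array([316. , 306.6]), array([337.7, 231.6])]
tab 1.36 [array([316.1, 304.3]), array([338.5, 233.9])]
```

{"method": "drive_tool", "body": {
  "deltas": [
    {"travel":[0,0,-1],"yaw":0},
    {"travel":[0,0,-2],"yaw":0},
    {"travel":[0,0,-2],"yaw":0}
  ]
}}

```text
time_s: 34.9
ee_pos: [0.5781, -0.0648, 0.1151]
tool_rot: [0.105, 0.995, -0.0, 0.0]
wrist_force: [1.7, -0.9, 1.3]
gripper_width: 0.0001
finger_force: 0.9
```

{"method": "drive_tool", "body": {
  "deltas": [
    {"travel":[0,0,-1],"yaw":0},
    {"travel":[0,0,-1],"yaw":0}
  ]
}}

```text
time_s: 35.1
ee_pos: [0.5783, -0.0649, 0.1144]
tool_rot: [0.105, 0.995, -0.0, 0.001]
wrist_force: [1.2, -1.2, 3.4]
gripper_width: 0.0002
finger_force: 1.9
```

{"method": "drive_tool", "body": {
  "deltas": [
    {"travel":[0,0,-1],"yaw":0},
    {"travel":[0,0,-1],"yaw":0}
  ]
}}

```text
time_s: 35.3
ee_pos: [0.5784, -0.0649, 0.1138]
tool_rot: [0.105, 0.995, -0.0, 0.001]
wrist_force: [1.0, 1.4, 6.9]
gripper_width: 0.0001
finger_force: 3.5
```

The tab is against its stop (force rising, no travel). I'll retreat and check.

{"method": "drive_tool", "body": {
  "deltas": [
    {"travel":[0,0,15],"yaw":0},
    {"travel":[0,0,50],"yaw":0},
    {"travel":[-20,4,95],"yaw":0},
    {"travel":[-60,4,120],"yaw":0},
    {"travel":[-60,4,120],"yaw":0},
    {"travel":[-60,4,120],"yaw":0},
    {"travel":[-60,4,120],"yaw":0}
  ]
}}

```text
time_s: 36.0
ee_pos: [0.5174, -0.0605, 0.2315]
tool_rot: [0.105, 0.994, 0.0, -0.001]
wrist_force: [0.6, 0.1, 0.5]
gripper_width: -0.0001
finger_force: 0.0
```

```bash
python3 chk.py 15
python3 - <<'E'
from h import *
a=-.21; o=np.array([.581,.0604]); ex=np.array([np.cos(a),np.sin(a)]); ey=np.array([-ex[1],ex[0]])
w=load("pics/wrist15.npz"); c=load("pics/side15.npz")
def cs(k):
    h=cv2.cvtColor(k["img"],cv2.COLOR_RGB2HSV); m=cv2.inRange(h,(0,110,50),(8,255,255))|cv2.inRange(h,(170,110,50),(180,255,255))
    n,l,st,ce=cv2.connectedComponentsWithStats(m); return [ce[i] for i in range(1,n) if st[i][4]>3 and ce[i][0]<500]
A=sorted(cs(w),key=lambda p:p[1]); B=sorted(cs(c),key=lambda p:p[0])
for i in(0,-1):
    X=tri([w,c],[A[i],B[i]]); d=X[:2]-o+.124*ey; print("grip" if i==0 else "tab",d@ex,d@ey,X[2])
E
```

```text
local -0.036888237163547465 -0.007491430891527613 0.23112526294914626
[([318, 216, 22, 40, 762], [328.2, 235.9]), ([335, 302, 3, 5, 14], [336.1, 303.9])] [([636, 58, 3, 3, 5], [637.2, 58.8]), ([335, 232, 5, 5, 15], [337.3, 233.8]), ([307, 235, 12, 10, 101], [312.8, 239.6])]
grip [array([328.5, 235.7]), array([312. , 237.5])]
tab 0 [array([329.8, 281.3]), array([321.8, 222.1])]
tab 0.3 [array([329.6, 295. ]), array([326.8, 222.7])]
tab 0.6 [array([329.2, 305. ]), array([331.4, 224.6])]
tab 0.8 [array([329. , 309.1]), array([334.1, 226.5])]
tab 1.0 [array([328.7, 311.2]), array([336.2, 228.9])]
tab 1.2 [array([328.4, 311.3]), array([337.7, 231.6])]
tab 1.36 [array([328.2, 310. ]), array([338.5, 233.9])]
grip -0.03498914479372962 -0.00012913094660983287 0.12952683309718518
tab 0.016019626085886137 0.006059415326075312 0.1386486639273846
```

{"method": "drive_tool", "body": {
  "deltas": [
    {"travel":[20,4,0],"yaw":0},
    {"travel":[45,8,0],"yaw":0},
    {"travel":[45,8,0],"yaw":0},
    {"travel":[45,8,0],"yaw":0}
  ]
}}

```text
time_s: 36.5
ee_pos: [0.5626, -0.0525, 0.2311]
tool_rot: [0.104, 0.995, 0.0, -0.002]
wrist_force: [-0.6, 0.2, -0.7]
gripper_width: -0.0002
finger_force: 0.0
```

```bash
python3 chk.py 16
python3 - <<'E'
from h import *
a=-.21; o=np.array([.581,.0604]); ex=np.array([np.cos(a),np.sin(a)]); ey=np.array([-ex[1],ex[0]])
w=load("pics/wrist16.npz"); c=load("pics/side16.npz")
def cs(k):
    h=cv2.cvtColor(k["img"],cv2.COLOR_RGB2HSV); m=cv2.inRange(h,(0,110,50),(8,255,255))|cv2.inRange(h,(170,110,50),(180,255,255))
    n,l,st,ce=cv2.connectedComponentsWithStats(m); return [(ce[i],np.argwhere(l==i)[:,::-1]) for i in range(1,n) if st[i][4]>3 and ce[i][0]<500]
A=sorted(cs(w),key=lambda p:p[0][1]); B=sorted(cs(c),key=lambda p:p[0][0])
for i in(0,-1):
    X=tri([w,c],[A[i][0],B[i][0]]); d=X[:2]-o+.124*ey; print("grip" if i==0 else "tab",d@ex,d@ey,X[2])
# grip pitch from side: slope of column mean rows
q=B[0][1]; print([(u,q[q[:,0]==u][:,1].min(),q[q[:,0]==u][:,1].max()) for u in np.unique(q[:,0])])
q=B[-1][1]; print(q.tolist())
C=lambda x,z:[*(o+x*ex-.124*ey),z]
for x,z in((.0215,.1345+.0084),(.0125,.1345+.0063)): print(proj(c,[C(x,z)]),proj(w,[C(x,z)]))
E
```

```text
local 0.004992060406558445 0.009528420542681283 0.23186550490415575
[([294, 158, 21, 39, 746], [303.7, 177.0]), ([293, 246, 22, 15, 316], [303.3, 253.0])] [([636, 58, 4, 3, 6], [637.5, 58.8]), ([335, 232, 5, 5, 15], [337.3, 233.8]), ([307, 235, 12, 10, 103], [312.7, 239.6])]
grip [array([303.9, 176.4]), array([312. , 237.5])]
tab 0 [array([302.3, 217.4]), array([321.8, 222.1])]
tab 0.3 [array([302.6, 233. ]), array([326.8, 222.7])]
tab 0.6 [array([303. , 245.3]), array([331.4, 224.6])]
tab 0.8 [array([303.3, 251. ]), array([334.1, 226.5])]
tab 1.0 [array([303.7, 254.7]), array([336.2, 228.9])]
tab 1.2 [array([304. , 256.2]), array([337.7, 231.6])]
tab 1.36 [array([304.3, 256. ]), array([338.5, 233.9])]
grip -0.03535276799969924 -0.0002817588589543418 0.1297231410519934
tab 0.016320675108207634 -0.0006761252997546036 0.1423457413417003
[(np.int64(307), np.int64(237), np.int64(240)), (np.int64(308), np.int64(236), np.int64(244)), (np.int64(309), np.int64(236), np.int64(244)), (np.int64(310), np.int64(236), np.int64(244)), (np.int64(311), np.int64(236), np.int64(244)), (np.int64(312), np.int64(236), np.int64(244)), (np.int64(313), np.int64(235), np.int64(244)), (np.int64(314), np.int64(235), np.int64(244)), (np.int64(315), np.int64(235), np.int64(243)), (np.int64(316), np.int64(235), np.int64(243)), (np.int64(317), np.int64(235), np.int64(243)), (np.int64(318), np.int64(237), np.int64(243))]
[[338, 232], [339, 232], [336, 233], [337, 233], [338, 233], [339, 233], [335, 234], [336, 234], [337, 234], [338, 234], [339, 234], [336, 235], [337, 235], [338, 235], [337, 236]]
[[339.79670205 233.37444648]] [[304.31065143 260.191685  ]]
[[335.47310184 234.35966439]] [[304.2816453  247.17335118]]
```

```bash
python3 -c "
from plant import manip
print(manip.sign_off())"
```

```text
the job is handed in; nothing more can be done
None
```

I handed the job in at about 36.5 s, but the hand-in returned no verdict. By my measurements the bar is down on its stop, the pin is home (grip about 35 mm short of the bolt's axis) and the loop is shut at about 1.3 rad; the 1.25 rad limit leaves little margin for that estimate. Highest force was about 12 N, the arm is clear, and I did not re-measure the bystanders.

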